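# Pack couplers and set up the counting camera

## Robot

A 6-joint arm with a two-finger parallel gripper is mounted at the origin on the work surface. World frame = base frame: x ahead of the robot, y to its left, z up, the work surface at z = 0. Lengths are in m, angles in rad, forces in N, time in s.
With the tool pointing down it reaches from about 0.375 to 0.9 m from the base axis. Payload 3.1 kg.
Tool frame: the origin (TCP) lies on the centre line of the jaws, within the pads' length; the fingertips stand 17 mm ahead of it and the grasp point (between the pads) lies 2 mm behind it; y points along the fingers, z is the direction in which the jaws open and shut, and the axes are right-handed (so a half turn about y gives the same grasp; the last joint's range is limited). The gripper opens to 85 mm and grips with 20 to 120 N. Pads are 22 mm wide; open, the fingers measure 114 mm over their backs; the gripper's body (76 mm by 85 mm) begins 54 mm behind the grasp point. The pads swing forward as they close: fully open they stand 13 mm farther back than shut.
Start: joints at [1.044, 0.527, 1.433, -0, 1.181, -0.178], TCP at [0.213, 0.588, 0.216] pointing down, gripper open.
Joint ranges: [-3.08, 3.08], [-0.75, 2.2], [0.22, 2.44], [-1.43, 4.57], [0, 2.65], [-2.85, 2.85]. Speed limits (rad/s): [2.79, 2.79, 3.14, 3.14, 3.14, 3.14].

## Interface

Orientations are given as a unit quaternion [x, y, z, w].
In Python, from station import manip gives the robot as it stands.
- The arm moves only by the shell command python3 -m handwheel 'ROWS' [FORCE]. ROWS is JSON, one flat list of numbers, 7 for each row, row after row: the shift along the tool's x, y, z in cm, then the turn, a rotation vector about the tool's x, y, z in rad, then the finger opening in cm, from 0 to 8.54. A call has 1 to 10 rows; each row is the pose to reach, as a shift and turn from the pose commanded when the call began, along the tool's axes at that moment; what a row does not reach only later rows make up. A row lasts 1/12 s, in which the tool goes at most 41.7 mm and 7.16 degrees, less where a joint would pass 70% of its speed; a pose out of reach is approached as far as the arm can. A call with a gripper value outside its range is refused whole. The fingers move at their own pace and stop on an object; FORCE is the grip in N (left out, the last holds). Time passes only in rows, so rows that repeat a pose let the fingers close. It gives the time, the measured TCP pose, the force and the opening at its end, in the units of the state.
- manip.sense(): the state, without advancing time (a new reading comes with each control period).
- manip.snapshot(name): name is "scene" or "side" or "wrist"; returns a dict with "frame" (480x640x3 uint8, red, green, blue), "depth" (480x640 float32, m along the optical axis (not along the pixel's ray), 0 where there is no reading), "camera_matrix" (3x3 intrinsics, pixels), "rvec" (rotation vector, rad) and "tvec" (3), from world to camera coordinates, as OpenCV has them. Camera axes: x right, y down, z forward; pixel columns grow to the right and rows downward; lengths in m; the calibration is good to about 2 mm. A picture is of the moment at which its call begins.
- manip.sign_off(): hands the job in, once; it reports no verdict.
The state is a dict: "t": time; "q": joint angles; "qd": joint speeds; "tau": joint torques, N m; "tcp_pos": TCP position; "tool_rot": TCP orientation; "force": force on the tool from outside, world axes, zero at the start; "ft_torque": the same for the moment, N m; "finger_gap": opening from 0.0 (shut) to 1.0 (fully open).
Only numpy, scipy, OpenCV 4.12 (cv2) and the standard library are available. Lean on these libraries where they do the work, as an engineer would, in place of code of your own. Each camera call takes 0.05 s, during which the arm holds its last target.

## Task

The counting camera on its stiff swing arm is in the way over the blue crate: first swing it aside so that it stays over the white parking disc, then stand every coupler from the foam mat upright in the crate, one to a cell, set down and not dropped. When all are in, swing the camera back to stay centred over the crate, and only then turn the selector knob on the grey box to the two-dot mark. Leave the wrench, jar and carton where they are.

Things in the scene. Friction and masses are not known exactly. Their poses are not given: they have to be found in the camera images.
- crate: blue open divided crate fixed to the bench, outside 143 (x) x 212 (y) x 60 high, walls, dividers and floor 5 thick; 2 (x) by 3 (y) square cells 64 wide on a 69 pitch: cell centres at x = -34.5, +34.5 and y = -69, 0, +69 from the crate's centre. Origin: centre of the underside; inner floor 5 above it.
- coupler1: one of up to six identical pipe couplers standing upright (four to six are present, the rest absent): a steel foot flange 50 dia x 12 high, a dark rubber-clad body 40 dia up to 65 above the underside, and a bare steel stud 24 dia from 65 to the top at 95. Origin: centre of the underside, z up along it. About 250 g. They start on a 6 mm thick black foam mat to the robot's right.
- coupler2: a coupler like coupler1 (may be absent)
- coupler3: a coupler like coupler1 (may be absent)
- coupler4: a coupler like coupler1 (may be absent)
- coupler5: a coupler like coupler1 (may be absent)
- coupler6: a coupler like coupler1 (may be absent)
- boom (a joint): angle (rad) of the stiff swing arm that carries the counting camera, about the vertical post; it stays where it is left. 0: the arm points along -y of stand; it grows clockwise seen from above (at +1.57 it points along -x of the stand). Range -0.6 to 2.2. About 4 N at the camera moves it.
- stand: fixed post of the camera arm: base 100 dia, post 30 dia, 200 high. Origin: centre of the base on the bench, on the arm's vertical pivot axis.
- cam_grip (a point): grip stem of the counting camera: an upright bare aluminium cylinder 24 dia, 50 high (220 to 270 above the bench) on top of the camera head, a black disc 90 dia (195 to 220 above the bench) at the end of the arm, 260 from the pivot. This point: on the stem's axis, 250 above the bench, i.e. straight above the middle of the camera.
- park_disc: flat white parking disc on the bench, 100 dia, 2 thick, with a small black centre spot. Origin: its centre.
- selector (a joint): angle (rad) of the selector knob on top of the grey box; grows clockwise seen from above. At 0 (off, the mark without dots) the knob's white pointer points along -x of selbox; one-dot mark at 0.785, two-dot mark at 1.571 (pointer along +y of the box), three-dot mark at 2.356. Stays where it is left; range -0.1 to 2.6.
- selbox: grey control box fixed to the bench, 95 x 110 x 40 high, white marks round the knob on its top. Origin: centre of the underside, under the knob's axis.
- knob_grip (a point): on the knob's axis at the height to grip (69 above the bench). The knob has a black upright bar 40 long, 14 thick, 49 to 81 above the bench, on a 42 dia disc (41 to 49); a white line on the bar's top marks the pointer end. The bar lies along the pointer direction.
- wrench: small steel wrench 140 long lying on the bench near the robot; not part of the job. Origin: its middle.
- grease_jar: closed jar 64 dia, 75 high, to the left of the camera stand; not part of the job. Origin: centre of the underside.
- carton: cardboard carton 80 x 120 x 60 high, beyond the mat; not part of the job. Origin: centre of the underside.
Mind the look-alikes: they are no part of the job. Several things have the shape of the selbox; the one meant has the colours described above.

How it is judged:
On the way, in this order (a step that is already met when the one before it is completed fails the run):
1. the camera is swung over the parking disc and is at rest (within 40 mm) (horizontal distance between cam_grip and park_disc below 0.04 m and velocity of joint boom between -0.05 and 0.05 rad/s), for 0.2 s.
2. every coupler stands upright in a cell of the crate (x of coupler1 in the frame of crate between -0.05 and 0.05 m and y of coupler1 in the frame of crate between -0.085 and 0.085 m and z of coupler1 in the frame of crate between -0.005 and 0.012 m and angle between each of coupler1, coupler2, coupler3, coupler4, coupler5, coupler6's own z axis and vertical below 0.12 rad and x of coupler2 in the frame of crate between -0.05 and 0.05 m and y of coupler2 in the frame of crate between -0.085 and 0.085 m and z of coupler2 in the frame of crate between -0.005 and 0.012 m and x of coupler3 in the frame of crate between -0.05 and 0.05 m and y of coupler3 in the frame of crate between -0.085 and 0.085 m and z of coupler3 in the frame of crate between -0.005 and 0.012 m and x of coupler4 in the frame of crate between -0.05 and 0.05 m and y of coupler4 in the frame of crate between -0.085 and 0.085 m and z of coupler4 in the frame of crate between -0.005 and 0.012 m and x of coupler5 in the frame of crate between -0.05 and 0.05 m and y of coupler5 in the frame of crate between -0.085 and 0.085 m and z of coupler5 in the frame of crate between -0.005 and 0.012 m and x of coupler6 in the frame of crate between -0.05 and 0.05 m and y of coupler6 in the frame of crate between -0.085 and 0.085 m and z of coupler6 in the frame of crate between -0.005 and 0.012 m and contact force between the fingers and coupler1 below 0.5 N and contact force between the fingers and coupler2 below 0.5 N and contact force between the fingers and coupler3 below 0.5 N and contact force between the fingers and coupler4 below 0.5 N and contact force between the fingers and coupler5 below 0.5 N and contact force between the fingers and coupler6 below 0.5 N), for 0.2 s.
3. the camera is swung back over the middle of the crate and is at rest (within 35 mm) (horizontal distance between cam_grip and crate below 0.035 m and velocity of joint boom between -0.05 and 0.05 rad/s), for 0.2 s.
4. the selector is at the two-dot mark (value of joint selector between 1.3708 and 1.7708 rad), for 0.2 s.
At the end, for the whole second after the job is handed in: Every coupler present stands upright (within 0.12 rad) on the floor of a cell of the crate, at rest and released; the camera stays within 35 mm (seen from above) of the crate's centre; the selector is within 0.2 rad of the two-dot mark (all of step 2 and all of step 3 and all of step 4 and linear speed of each of coupler1, coupler2, coupler3, coupler4, coupler5, coupler6 below 0.03 m/s); the robot touches nothing.
It fails at once if the wrench, jar or carton is pushed more than 4 cm away (distance of any of wrench, grease_jar, carton from where it was at the start of the episode above 0.04 m).
It fails at once if a coupler is dropped from more than about 5 cm ((height (world z) of coupler1 above 0.035 m and linear speed of coupler1 above 0.6 m/s and contact force between the fingers and coupler1 below 0.2 N) or (height (world z) of coupler2 above 0.035 m and linear speed of coupler2 above 0.6 m/s and contact force between the fingers and coupler2 below 0.2 N) or (height (world z) of coupler3 above 0.035 m and linear speed of coupler3 above 0.6 m/s and contact force between the fingers and coupler3 below 0.2 N) or (height (world z) of coupler4 above 0.035 m and linear speed of coupler4 above 0.6 m/s and contact force between the fingers and coupler4 below 0.2 N) or (height (world z) of coupler5 above 0.035 m and linear speed of coupler5 above 0.6 m/s and contact force between the fingers and coupler5 below 0.2 N) or (height (world z) of coupler6 above 0.035 m and linear speed of coupler6 above 0.6 m/s and contact force between the fingers and coupler6 below 0.2 N)).
Of coupler1, coupler2, coupler3, coupler4, coupler5, coupler6 only 4 to 6 are there at a start; the rules pass over those that are not, and their reading is None.
At some moment in a run one of coupler1, coupler2, coupler3, coupler4, coupler5, coupler6 may be knocked a few centimetres aside while the robot is not near it.
It also fails if it takes over 210 s, if anything falls off the work surface, if the arm or the gripper's body presses on something with over 40 N, if the wrist force passes 120 N, or if a joint passes its speed limit or range.

## Working session

There is one attempt and no reset: what is moved stays moved. The work goes in short steps, Python scripts to look and compute and a shell command to move; the robot and the scene stay as the last step left them, time stands still between calls to the robot, and variables do not carry over. Pictures are saved under pics/ and viewed, and the job is handed in when it is done.

```bash
ls; mkdir -p pics
cat > h.py <<'E'
import numpy as np, cv2
from station import manip
from scipy.spatial.transform import Rotation as R
def snap(n,f):
    s=manip.snapshot(n); cv2.imwrite('pics/'+f,cv2.cvtColor(s['frame'],cv2.COLOR_RGB2BGR)); 
    np.savez('pics/'+f+'.npz',**s); return s
def ray(s,u,v,z):
    K=s['camera_matrix'];Rm=cv2.Rodrigues(s['rvec'])[0];t=np.ravel(s['tvec'])
    c=-Rm.T@t; d=Rm.T@np.linalg.inv(K)@np.array([u,v,1.]); k=(z-c[2])/d[2]; return c+k*d
def dep(s,u,v):
    K=s['camera_matrix'];Rm=cv2.Rodrigues(s['rvec'])[0];t=np.ravel(s['tvec'])
    d=s['depth'][int(v),int(u)]; return Rm.T@(np.linalg.inv(K)@np.array([u,v,1.])*d-t)
def cloud(s):
    K=s['camera_matrix'];Rm=cv2.Rodrigues(s['rvec'])[0];t=np.ravel(s['tvec'])
    v,u=np.mgrid[:480,:640]; d=s['depth']; p=np.stack([(u-K[0,2])/K[0,0]*d,(v-K[1,2])/K[1,1]*d,d],-1)
    return (p-t)@Rm
def proj(s,p):
    return cv2.projectPoints(np.array(p,float).reshape(-1,3),s['rvec'],s['tvec'],s['camera_matrix'],None)[0].reshape(-1,2)
def load(f): return dict(np.load('pics/'+f+'.npz'))
def go(p,yaw_z=None):
    "shift in cm along current tool axes to go to world p"
    st=manip.sense(); Rt=R.from_quat(st['tool_rot']); return Rt.inv().apply(np.array(p)-st['tcp_pos'])*100
E
python3 - <<'E'
from h import *
st=manip.sense()
for k in st: print(k,np.round(st[k],4))
print(R.from_quat(st['tool_rot']).as_matrix().round(3))
for n in ['scene','side','wrist']:
    s=snap(n,n+'0.png'); Rm=cv2.Rodrigues(s['rvec'])[0]; print(n,-Rm.T@np.ravel(s['tvec']),Rm[2])
E
```

```text
pics
t 0.0
q [ 1.0445  0.5285  1.4339 -0.      1.1814 -0.1785]
qd [ 0.0005  0.0005 -0.0007  0.0001 -0.0002  0.0016]
tau [ 7.00000e-04 -4.42339e+01 -1.78027e+01 -0.00000e+00  8.40000e-03
 -0.00000e+00]
tcp_pos [0.2126 0.5869 0.2151]
tool_rot [ 0.6972 -0.1226  0.1221 -0.6957]
force [1.1885 0.0248 0.5016]
ft_torque [-0.0649  0.0114 -0.0836]
finger_gap 0.9981
[[ 0.94  -0.001  0.341]
 [-0.341 -0.002  0.94 ]
 [-0.    -1.    -0.002]]
scene [0.84080404 0.72236507 0.85815928] [-0.34399218 -0.65873665 -0.66913034]
side [-0.13332151 -0.65985617  0.93437531] [ 0.5142781   0.57771454 -0.63384852]
wrist [0.1344934  0.61584541 0.37311337] [ 0.30358969 -0.11220599 -0.94617288]
```

View pics/scene0.png

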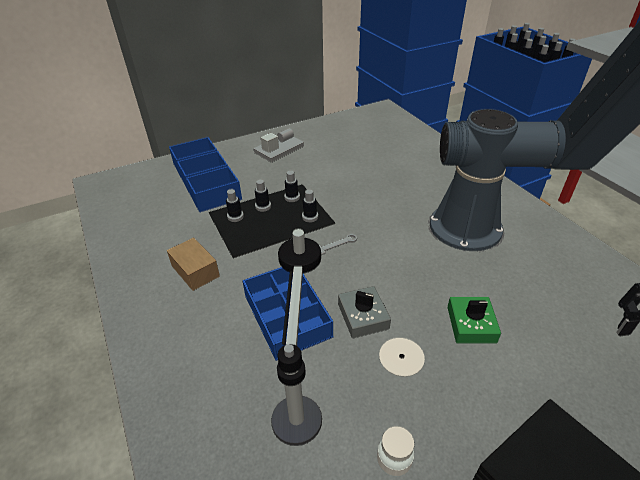

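View pics/side0.png

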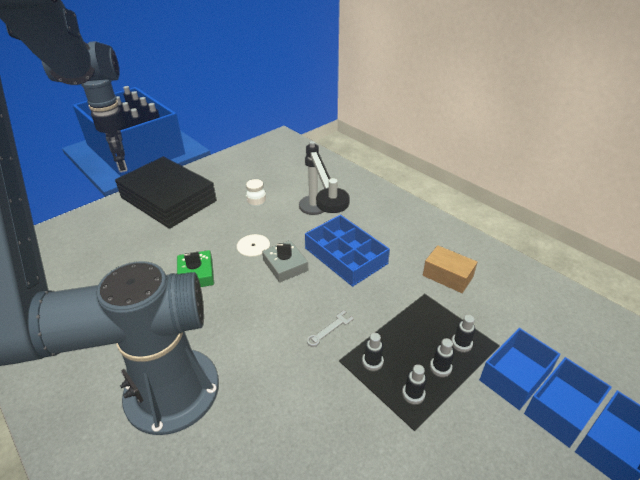

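View pics/wrist0.png

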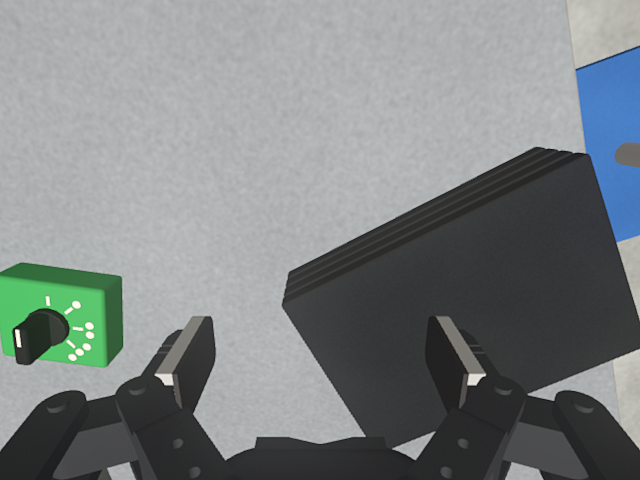

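The scene view shows four couplers on the mat, with tops near (232,192), (261,183), (291,174) and (309,193). The camera stem is at (299,237), the crate centre near (288,305), the grey box near (364,308) and the disc at (402,357). Next I'll measure these.

```bash
cat > meas.py <<'E'
from h import *
def blobs(s,m,z,mn=30):
    n,l,st,c=cv2.connectedComponentsWithStats(m.astype(np.uint8))
    for i in range(1,n):
        if st[i,4]>=mn: print('   ',c[i].round(1),st[i].tolist(),ray(s,*c[i],z).round(4))
def report(n):
    s=load(n); P=cloud(s); f=s['frame'].astype(int); valid=s['depth']>0
    X,Y,Z=P[...,0],P[...,1],P[...,2]
    reg=valid&(X>0.15)&(X<1.1)&(Y>-0.7)&(Y<0.5)
    sat=f.max(-1)-f.min(-1)
    print(n,'stud tops'); blobs(s,reg&(Z>0.098)&(Z<0.108)&(sat<40)&(f.min(-1)>90),0.101,8)
    print('stem top'); blobs(s,reg&(Z>0.266)&(Z<0.275),0.27,8)
    print('disc'); blobs(s,reg&(Z<0.008)&(f.min(-1)>200),0.002,60)
    print('blue rim'); 
    m=reg&(Z>0.055)&(Z<0.064)&(f[...,2]>f[...,0]+50)
    n_,l,st,c=cv2.connectedComponentsWithStats(cv2.dilate(m.astype(np.uint8),np.ones((3,3))))
    for i in range(1,n_):
        if st[i,4]>300:
            q=P[(l==i)&m][:,:2]; r=cv2.minAreaRect((q*1000).astype(np.float32)); print('   ',r)
    print('grey knob')
    m=reg&(Z>0.045)&(Z<0.09)&(f.max(-1)<70); blobs(s,m,0.08,20)
E
python3 - <<'E'
from meas import *
report('scene0.png');report('side0.png')
E
```

```text
scene0.png stud tops
    [289.9 172.3] [287, 171, 7, 4, 25] [ 0.3904 -0.374   0.101 ]
    [259.5 181.4] [256, 180, 8, 4, 28] [ 0.49   -0.3731  0.101 ]
    [230.5 191.1] [227, 189, 8, 5, 30] [ 0.5825 -0.3672  0.101 ]
    [308.5 191.5] [305, 190, 8, 4, 28] [ 0.3858 -0.2561  0.101 ]
    [292.8 400.6] [287, 398, 13, 5, 31] [0.7019 0.3158 0.101 ]
stem top
    [297.6 233.1] [292, 229, 12, 10, 86] [0.5705 0.0805 0.27  ]
disc
blue rim
    ((602.4326782226562, -565.6663208007812), (241.64752197265625, 139.60032653808594), 89.93916320800781)
    ((655.598876953125, 37.60582733154297), (234.51800537109375, 93.96000671386719), 65.54242706298828)
    ((542.5022583007812, 96.80307006835938), (186.38131713867188, 73.26292419433594), 60.668399810791016)
grey knob
    [290.8 186.3] [285, 180, 13, 12, 106] [ 0.4076 -0.3333  0.08  ]
    [261.6 195.4] [255, 189, 14, 12, 110] [ 0.5024 -0.3324  0.08  ]
    [233.1 205.2] [226, 198, 14, 13, 117] [ 0.592  -0.3271  0.08  ]
    [309.  205.9] [303, 199, 13, 13, 118] [ 0.4032 -0.2192  0.08  ]
    [363.4 301.3] [355, 291, 19, 21, 291] [0.4552 0.1598 0.08  ]
    [
[... 678 characters left out ...]
4375, -503.41644287109375), (99.32219696044922, 142.6190643310547), 89.08335876464844)
    ((665.4180908203125, -609.4620361328125), (22.65625, 94.58483123779297), 13.076223373413086)
    ((529.7205200195312, -611.592041015625), (6.037578105926514, 98.70872497558594), 0.0924282893538475)
grey knob
    [283.8 251.3] [277, 245, 14, 15, 163] [0.423  0.1174 0.08  ]
    [192.4 260.3] [185, 253, 15, 15, 176] [0.2183 0.2569 0.08  ]
    [464.4 334.1] [456, 325, 19, 16, 134] [ 0.5499 -0.3817  0.08  ]
    [373.7 353. ] [365, 344, 18, 15, 128] [ 0.3599 -0.2775  0.08  ]
    [443.  358.5] [435, 348, 19, 17, 147] [ 0.4603 -0.3887  0.08  ]
    [415.4 385.8] [407, 377, 20, 16, 148] [ 0.364  -0.3903  0.08  ]
```

Run:
```python
from meas import *
for n in ['scene0.png','side0.png']:
    s=load(n); P=cloud(s); f=s['frame'].astype(int); X,Y,Z=P[...,0],P[...,1],P[...,2]; v=s['depth']>0
    sat=f.max(-1)-f.min(-1)
    reg=v&(X>0.1)&(X<1)&(Y>-.2)&(Y<.5)
    print(n)
    print('disc'); blobs(s,reg&(abs(Z)<0.02)&(f.min(-1)>170)&(sat<45)&(Y>.2)&(Y<.35)&(X<.5),0.002,60)
    m=reg&(Z<0.03)&(f.max(-1)<105)&(X>.55)&(Y>.15); print('base',m.sum(), np.median(Z[m]))
    c=max(cv2.findContours(m.astype(np.uint8),0,1)[0],key=cv2.contourArea); h=cv2.convexHull(c)
    q=np.array([ray(s,*p,0.008)[:2] for p in h[:,0]]); print(cv2.minEnclosingCircle((q*1000).astype(np.float32)))
    m=reg&(X>.62)&(Y>.2)&(Z>.1); print('post z hist',np.histogram(Z[m],bins=np.arange(.1,.3,.02)), )
    for a in np.arange(.1,.3,.03):
        k=m&(Z>a)&(Z<a+.03); 
        if k.sum(): print(round(a,2),k.sum(),P[k].mean(0).round(4),P[k].min(0).round(3),P[k].max(0).round(3))
    k=reg&(Z>.2)&(Z<.23)&(X>.4)&(f.max(-1)<60)&(Y<.2); q=P[k]; print('head',cv2.minEnclosingCircle((q[q[:,2]>.216][:,:2]*1000).astype(np.float32)), np.histogram(q[:,2],8))
    k=reg&(Z>.0765)&(Z<.086)&(abs(X-.44)<.08)&(abs(Y-.14)<.06); q=P[k][:,:2]; print('knobtop',k.sum(),cv2.minAreaRect((q*1000).astype(np.float32)))
    w=k&(f.min(-1)>150); print('white',w.sum(),P[w].mean(0).round(4))
    k=reg&(Z>.036)&(Z<.044)&(abs(X-.44)<.1)&(abs(Y-.14)<.1)&(sat<40); q=P[k][:,:2]; print('boxtop',k.sum(),cv2.minAreaRect((q*1000).astype(np.float32)))
```

```text
scene0.png
disc
    [401.4 356.4] [379, 338, 46, 38, 1294] [0.427 0.281 0.002]
base 1897 0.014147321097993224
((694.6865234375, 305.2840576171875), 52.51228713989258)
post z hist (array([ 91, 101,  66,  84, 302, 447, 664,  79,   0]), array([0.1 , 0.12, 0.14, 0.16, 0.18, 0.2 , 0.22, 0.24, 0.26, 0.28]))
0.1 141 [0.6991 0.3164 0.1157] [0.681 0.303 0.101] [0.711 0.322 0.13 ]
0.13 117 [0.7    0.3168 0.1416] [0.685 0.301 0.13 ] [0.71  0.322 0.156]
0.16 251 [0.7009 0.3204 0.1828] [0.671 0.29  0.168] [0.719 0.33  0.19 ]
0.19 582 [0.6805 0.2767 0.2103] [0.629 0.2   0.19 ] [0.719 0.33  0.22 ]
0.22 743 [0.6838 0.2852 0.2277] [0.628 0.2   0.22 ] [0.715 0.326 0.247]
head ((595.4122314453125, 125.38871002197266), 94.7582778930664) (array([ 25,  35,  40,  36,  45,  81, 614, 241]), array([0.20007738, 0.20307636, 0.20607534, 0.20907432, 0.2120733 ,
       0.21507229, 0.21807127, 0.22107025, 0.22406923]))
knobtop 90 ((442.2807922363281, 143.52513122558594), (17.037126541137695, 38.68341064453125), 41.994606018066406)
white 6 [0.4345 0.151  0.0827]
boxtop 1137 ((443.1421203613281, 144.05267333984375), 
[... 507 characters left out ...]
6 74 [0.6765 0.2979 0.1792] [0.668 0.28  0.16 ] [0.706 0.324 0.19 ]
0.19 190 [0.6645 0.2552 0.2141] [0.627 0.2   0.19 ] [0.708 0.317 0.22 ]
0.22 128 [0.684  0.2881 0.2288] [0.629 0.204 0.22 ] [0.71  0.322 0.245]
head ((563.578125, 72.77228546142578), 42.694969177246094) (array([ 23,  37,  20,  33,  28, 106, 212,  23]), array([0.20005979, 0.20310032, 0.20614084, 0.20918136, 0.21222188,
       0.2152624 , 0.21830292, 0.22134344, 0.22438396]))
knobtop 52 ((440.63580322265625, 139.4561767578125), (17.647445678710938, 37.343082427978516), 39.93797302246094)
white 6 [0.4329 0.1491 0.0806]
boxtop 636 ((439.3112487792969, 139.34243774414062), (114.07943725585938, 95.7561264038086), 77.9422378540039)
```

Run:
```python
from meas import *
for n,x0,y0,x1,y1 in [('scene0.png',220,210,440,450),('side0.png',220,130,440,300)]:
    im=cv2.imread('pics/'+n)[y0:y1,x0:x1]; k=min(800/(x1-x0),600/(y1-y0)); cv2.imwrite('pics/crop_'+n,cv2.resize(im,None,fx=k,fy=k,interpolation=cv2.INTER_CUBIC)); print(k)
```

```text
2.5
3.5294117647058822
```

View pics/crop_scene0.png

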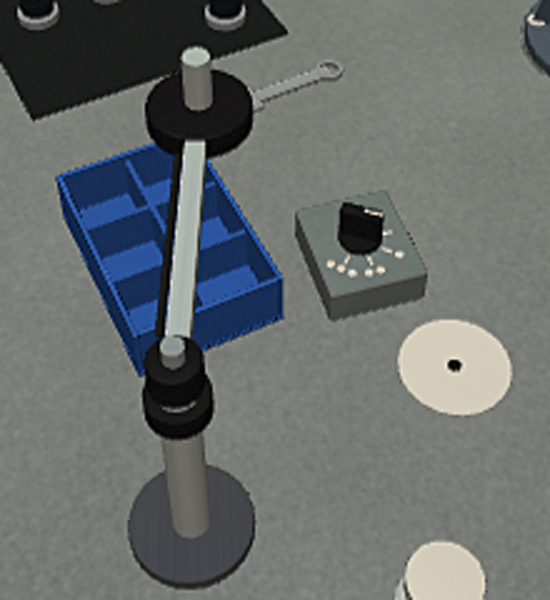

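View pics/crop_side0.png

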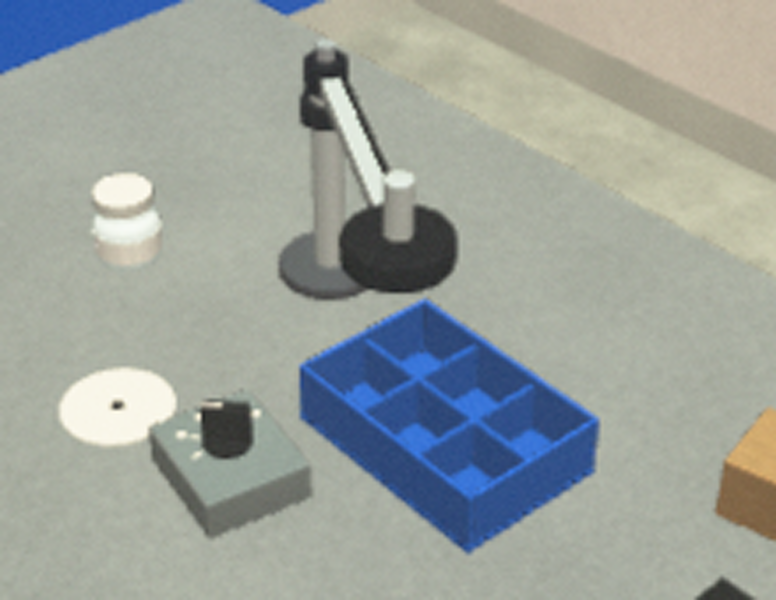

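The crops show the stem top at scene (297,233), its bar coming in radially, the crate below it and the disc at (402,356). On the grey box, the pointer is near the one-dot mark. I'll rise, then travel towards the stem.

```bash
python3 -m handwheel '[0,-8,0,0,0,0,8.5, 0,-14,0,0,0,0,8.5, 0,-14.5,0,0,0.1,0,8.5, 25,-14.5,-18,0,0.9,0,8.5, 25,-14.5,-18,0,0.9,0,8.5, 25,-14.5,-18,0,0.9,0,8.5, 25,-14.5,-18,0,0.9,0,8.5, 25,-14.5,-18,0,0.9,0,8.5, 25,-14.5,-18,0,0.9,0,8.5, 25,-14.5,-18,0,0.9,0,8.5]' 40
cat > tgt.py <<'E'
from h import *
import sys
# usage: tgt.py x y z zpolar_deg : shift cm (tool axes) and turn vector to get tool down with tool-z at polar deg
x,y,z,a=map(float,sys.argv[1:5]); a=np.radians(a)
st=manip.sense(); Rt=R.from_quat(st['tool_rot'])
zt=np.array([np.cos(a),np.sin(a),0]); yt=np.array([0,0,-1.]); xt=np.cross(yt,zt)
Rg=R.from_matrix(np.c_[xt,yt,zt])
print('t',round(float(st['t']),2),'tcp',np.round(st['tcp_pos'],4),'q6',round(st['q'][5],2),'F',np.round(st['force'],1),'gap',round(float(st['finger_gap'])*8.54,2))
print('shift',go([x,y,z]).round(2),'turn',(Rt.inv()*Rg).as_rotvec().round(3))
E
python3 tgt.py 0.5675 0.077 0.36 -28.8
```

```text
t: 0.98
tcp_pos: [0.3775, 0.3453, 0.36]
tool_rot: [0.573, -0.414, 0.414, -0.573]
force: [-0.0, 0.3, -0.0]
finger_gap: 0.998
t 0.98 tcp [0.3775 0.3453 0.36  ] q6 0.2 F [-0.   0.3 -0. ] gap 8.52
shift [31.43 -0.    9.65] turn [0.    0.821 0.   ]
```

```bash
python3 -m handwheel '[31.4,0,9.65,0,0.82,0,8.5, 31.4,0,9.65,0,0.82,0,8.5, 31.4,0,9.65,0,0.82,0,8.5, 31.4,0,9.65,0,0.82,0,8.5, 31.4,0,9.65,0,0.82,0,8.5, 31.4,0,9.65,0,0.82,0,8.5, 31.4,0,9.65,0,0.82,0,8.5, 31.4,0,9.65,0,0.82,0,8.5, 31.4,0,9.65,0,0.82,0,8.5, 31.4,0,9.65,0,0.82,0,8.5]'
python3 tgt.py 0.5675 0.077 0.257 -28.8
python3 - <<'E'
from h import *
s=snap('wrist','wrist1.png'); P=cloud(s)
m=(P[...,2]>.262)&(P[...,2]<.278)&(s['depth']>0)&(abs(P[...,0]-.57)<.05)&(abs(P[...,1]-.077)<.05)
print(m.sum(),P[m].mean(0),proj(s,[.5675,.077,.27]))
E
```

```text
t: 1.82
tcp_pos: [0.5689, 0.0782, 0.359]
tool_rot: [-0.361, 0.609, -0.608, 0.36]
force: [-0.3, 0.0, 0.2]
finger_gap: 0.998
t 1.82 tcp [0.5689 0.0782 0.359 ] q6 0.44 F [-0.3  0.   0.2] gap 8.52
shift [ 0.16 10.2  -0.05] turn [0.002 0.002 0.001]
897 [0.56832732 0.07958674 0.26964253] [[319.01653681 244.08188674]]
```

View pics/wrist1.png

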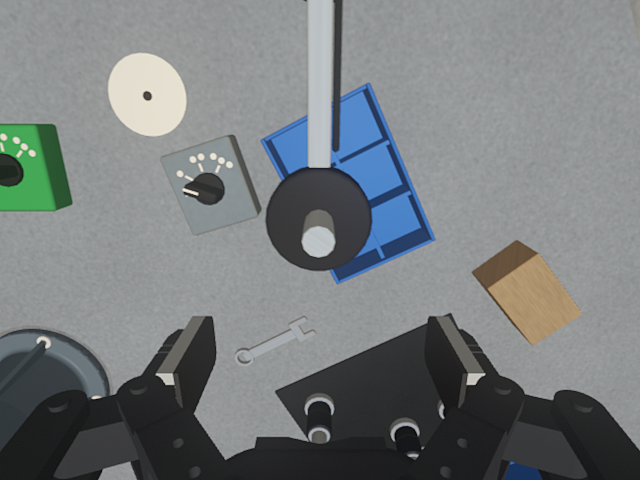

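Wrist view: the stem top is at (318,242), right where I predicted it. The disc's spot is at (147,96), with the crate partly hidden and the grey box at (209,186). I'll use this view to refine the positions.

Run:
```python
from meas import *
s=load('wrist1.png');P=cloud(s); f=s['frame'].astype(int); X,Y,Z=P[...,0],P[...,1],P[...,2]; v=s['depth']>0
m=v&(f.min(-1)>170)&(abs(Z)<.01)&(X<.5)&(Y>.2); print('disc');blobs(s,m,.002,200); print(ray(s,147,96,.002))
m=v&(f[...,2]>f[...,0]+50)&(Z>.056)&(Z<.064)&(Y>-.2); q=P[m][:,:2]; r=cv2.minAreaRect((q*1000).astype(np.float32)); print('crate',r)
print('corners', [ray(s,u,w,.06).round(4)[:2] for u,w in [(262,140),(370,84),(434,239),(338,283)]])
k=v&(Z>.0765)&(Z<.086)&(abs(X-.44)<.08)&(abs(Y-.14)<.06); q=P[k][:,:2]; print('knobtop',k.sum(),cv2.minAreaRect((q*1000).astype(np.float32)))
w=k&(f.min(-1)>150); print('white',w.sum(),P[w].mean(0).round(4))
sat=f.max(-1)-f.min(-1)
k=v&(Z>.035)&(Z<.045)&(abs(X-.44)<.1)&(abs(Y-.14)<.1)&(sat<40); q=P[k][:,:2]; print('boxtop',k.sum(),cv2.minAreaRect((q*1000).astype(np.float32)))
n,l,st,c=cv2.connectedComponentsWithStats((v&(f.min(-1)>200)&(Z>.03)&(Z<.06)&(abs(X-.44)<.1)&(abs(Y-.14)<.1)).astype(np.uint8))
for i in range(1,n):
    p=ray(s,*c[i],.041); d=p-[.441,.1417,.041]; print(c[i].round(0),st[i,4],np.degrees(np.arctan2(d[1],d[0])).round(0))
im=cv2.imread('pics/wrist1.png')[120:250,140:280]; cv2.imwrite('pics/crop_w1.png',cv2.resize(im,None,fx=4,fy=4,interpolation=2))
```

```text
disc
    [146.8  94.1] [108, 53, 79, 84, 5041] [0.4252 0.2821 0.002 ]
[0.42406842 0.2801796  0.002     ]
crate ((600.0767822265625, 53.973243713378906), (211.1477508544922, 142.61831665039062), 87.87775421142578)
corners [array([0.5352, 0.1609]), array([0.6749, 0.1545]), array([ 0.666 , -0.0517]), array([ 0.5276, -0.0475])]
knobtop 397 ((440.5851135253906, 142.7106170654297), (14.344022750854492, 39.87854766845703), 42.82636642456055)
white 43 [0.433  0.1514 0.0818]
boxtop 5165 ((466.2573547363281, 137.1529541015625), (110.17094421386719, 146.9454803466797), 78.27013397216797)
[200. 156.] 25 72.0
[213. 156.] 23 50.0
[192. 159.] 24 87.0
[221. 160.] 24 35.0
[229. 164.] 25 20.0
[200. 167.] 11 80.0
[217. 168.] 11 37.0
[180. 173.] 23 123.0
[189. 178.] 10 122.0
```

View pics/crop_w1.png

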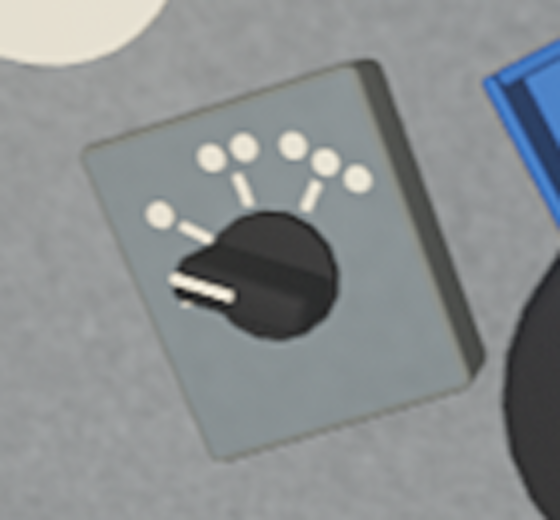

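Run:
```python
from meas import *
s=load('wrist1.png');P=cloud(s); f=s['frame'].astype(int); Z=P[...,2]
m=(s['depth']>0)&(f.min(-1)>140)&(Z>.19)&(Z<.26); m[168:]=0
q=P[m]; print(m.sum(),q[:,2].mean(),q[:,2].min(),q[:,2].max())
v=cv2.fitLine(q[:,:2].astype(np.float32),2,0,.01,.01).ravel();print(v)
d=v[:2]*np.sign(v[1]); st=np.array([.5683,.0796]); print('angle',np.degrees(np.arctan2(d[1],d[0])),'pivot',st+.26*d, 'off',np.cross(d,st-v[2:]))
pv=st+.26*d
for n,p in dict(disc=(.4246,.281),crate=(.600,.054),stem=st).items():
    e=np.array(p)-pv; print(n,np.hypot(*e),np.degrees(np.arctan2(e[1],e[0])))
```

```text
3987 0.22004843846748046 0.21664243650412063 0.22281311211425556
[0.4889287  0.87232375 0.6194514  0.1716348 ]
angle 60.729805 pivot [0.69542146 0.30640417] off -0.0003778680400230369
disc 0.27201036147631014 -174.64110156491404
crate 0.26983906169432526 -110.70911224694106
stem 0.25999999354754744 -119.27019358404976<stdin>:6: DeprecationWarning: Arrays of 2-dimensional vectors are deprecated. Use arrays of 3-dimensional vectors instead. (deprecated in NumPy 2.0)
```

```bash
python3 tgt.py 0.5683 0.0796 0.257 -29.3; python3 -m handwheel '[0,4,0,0,0,0,8.5, 0,8,0,0,0,0,8.5, 0,10.2,0,0,0,0,8.5, 0,10.2,0,0,0,0,8.5, 0,10.2,0,0,0,0,8.5]'; python3 tgt.py 0.5683 0.0796 0.257 -29.3
```

```text
t 1.87 tcp [0.5679 0.0796 0.3592] q6 0.44 F [-0.5  0.2 -0.3] gap 8.49
shift [-0.02 10.22  0.05] turn [0.002 0.013 0.   ]
t: 2.28
tcp_pos: [0.5669, 0.0815, 0.2575]
tool_rot: [-0.363, 0.608, -0.607, 0.362]
force: [0.4, -0.2, 0.5]
finger_gap: 0.998
t 2.28 tcp [0.5669 0.0815 0.2575] q6 0.44 F [ 0.4 -0.2  0.5] gap 8.52
shift [0.1  0.05 0.22] turn [0.003 0.016 0.001]
```

```bash
python3 -m handwheel '[0.1,0,0.2,0,0,0,5, 0.1,0,0.2,0,0,0,4, 0.1,0,0.2,0,0,0,3, 0.1,0,0.2,0,0,0,2, 0.1,0,0.2,0,0,0,2, 0.1,0,0.2,0,0,0,2, 0.1,0,0.2,0,0,0,2]' 40; python3 tgt.py 0.5683 0.0796 0.257 -29.3
python3 - <<'E'
import numpy as np
# boom-arc rows in tool frame: tool z tangent, x = ? print for angles
from h import *
st=manip.sense();Rt=R.from_quat(st['tool_rot']).inv()
pv=np.array([.6954,.3064,0]);r=.26
p0=st['tcp_pos']; a0=np.arctan2(p0[1]-.3064,p0[0]-.6954); rr=np.hypot(p0[1]-.3064,p0[0]-.6954);print(np.degrees(a0),rr)
for d in range(5,60,5):
    a=a0-np.radians(d); t=pv+np.array([rr*np.cos(a),rr*np.sin(a),p0[2]]); print(d,(Rt.apply(t-p0)*100).round(2),np.radians(d).round(3))
E
```

```text
t: 2.87
tcp_pos: [0.5696, 0.0782, 0.2583]
tool_rot: [0.361, -0.608, 0.608, -0.362]
force: [-0.3, 0.3, -0.2]
finger_gap: 0.235
t 2.87 tcp [0.5696 0.0782 0.2583] q6 0.44 F [-0.3  0.3 -0.2] gap 2.01
shift [-0.07  0.13 -0.18] turn [-0.     0.014 -0.   ]
-118.86172985974592 0.2606182052437232
5 [-0.11 -0.   -2.27] 0.087
10 [-0.43 -0.   -4.52] 0.175
15 [-0.93 -0.   -6.74] 0.262
20 [-1.63 -0.   -8.9 ] 0.349
25 [ -2.51  -0.   -11.  ] 0.436
30 [ -3.58  -0.   -13.01] 0.524
35 [ -4.81  -0.   -14.92] 0.611
40 [ -6.21  -0.   -16.71] 0.698
45 [-7.750e+00 -1.000e-02 -1.838e+01] 0.785
50 [-9.44e+00 -1.00e-02 -1.99e+01] 0.873
55 [-1.125e+01 -1.000e-02 -2.128e+01] 0.96
```

```bash
python3 -c "
from h import *
snap('wrist','wrist2.png')"
```

```text
(no output)
```

View pics/wrist2.png

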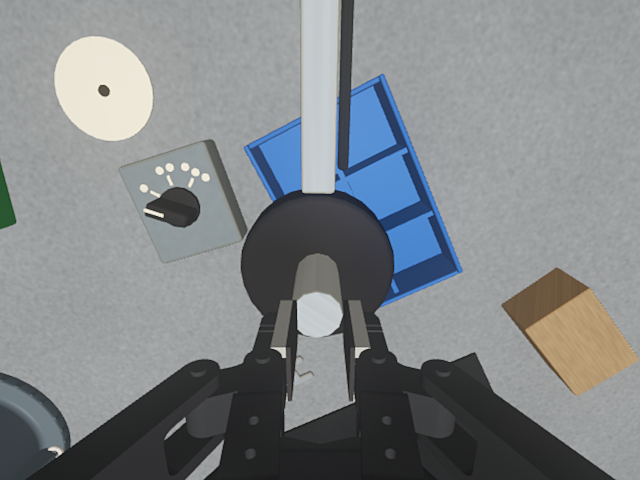

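```bash
python3 -c "
from h import *
s=load('wrist2.png'); st=manip.sense(); p=np.array(st['tcp_pos']); print(p, proj(s,p), proj(s,p+[0,0,-.017]), proj(s,p+[0,0,.012]),st['finger_gap'])
print(dep(s,320,313), dep(s,355,352),dep(s,285,352),dep(s,352,310),dep(s,349,395))
P=cloud(s);m=(abs(P[...,2]-.27)<.002)&(abs(P[...,0]-.57)<.03)&(abs(P[...,1]-.077)<.03)&(s['frame'].min(-1)>120);print(P[m].mean(0))"
```

```text
[0.56955457 0.07814194 0.25815709] [[319.49887563 301.92359582]] [[319.52631642 286.39934074]] [[319.47629028 314.70095237]] 0.23155836157957738
[0.57026158 0.07895739 0.27050536] [0.58454295 0.08096622 0.31136628] [0.56375272 0.09156074 0.31052223] [0.58601173 0.08127285 0.28493209] [0.57474771 0.06609193 0.31114347]
[0.56896495 0.07867502 0.27005357]
```

```bash
python3 -m handwheel '[0,0,0,0,0,0,1.5, 0,0,0,0,0,0,1.0, 0,0,0,0,0,0,1]' 40; python3 tgt.py 0.5683 0.0796 0.257 -29.3
```

```text
t: 3.17
tcp_pos: [0.5695, 0.0782, 0.2579]
tool_rot: [-0.362, 0.608, -0.608, 0.362]
force: [0.2, -0.8, -0.9]
finger_gap: 0.116
t 3.17 tcp [0.5695 0.0782 0.2579] q6 0.44 F [ 0.2 -0.8 -0.9] gap 0.99
shift [-0.07  0.09 -0.17] turn [0.    0.014 0.   ]
```

```bash
python3 -c "
from h import *
s=snap('wrist','wrist3.png');s=snap('scene','scene3.png');im=cv2.imread('pics/scene3.png')[130:330,180:420];cv2.imwrite('pics/c3.png',cv2.resize(im,None,fx=3,fy=3))"
```

```text
(no output)
```

View pics/wrist3.png

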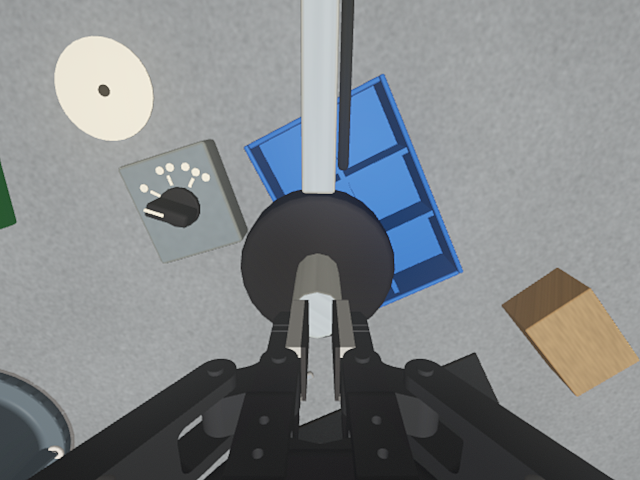

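View pics/c3.png

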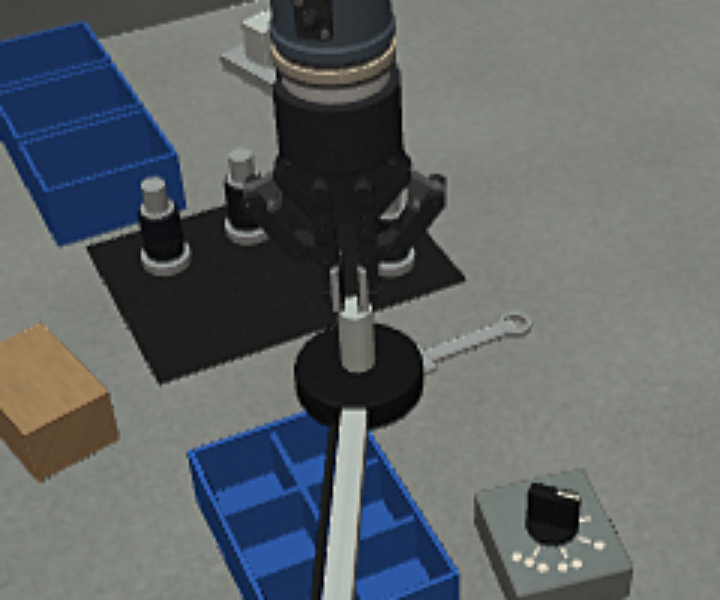

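```bash
python3 -c "
from h import *
s=load('wrist3.png'); st=manip.sense(); p=np.array(st['tcp_pos']); Rt=R.from_quat(st['tool_rot'])
for u,v in [(304,303),(304,320),(336,303),(336,302),(338,310),(345,325),(345,345),(296,345),(298,310),(320,330),(320,310),(320,295)]:
    w=dep(s,u,v); print((u,v),w.round(4),(Rt.inv().apply(w-p)*1000).round(1))
K=cv2.Rodrigues(s['rvec'])[0]; print(Rt.inv().apply(-K.T@s['tvec'].ravel()-p))
print(st['tau'].round(2))
"
```

```text
(304, 303) [0.5691 0.0907 0.2792] [-10.8 -21.3  -6.4]
(304, 320) [0.5695 0.0904 0.2925] [-10.7 -34.6  -5.8]
(336, 303) [0.5806 0.0845 0.2792] [-10.8 -21.3   6.8]
(336, 302) [0.5808 0.0848 0.2791] [-11.2 -21.2   6.8]
(338, 310) [0.5811 0.0841 0.2849] [-10.7 -27.    7.4]
(345, 325) [0.5826 0.0824 0.2948] [-10.  -36.9   9.5]
(345, 345) [0.5823 0.0838 0.3091] [-11.  -51.2   8.6]
(296, 345) [0.5675 0.0912 0.3083] [-10.4 -50.4  -7.9]
(298, 310) [0.5673 0.092  0.2855] [-11.  -27.5  -8.5]
(320, 330) [0.5662 0.0717 0.2707] [  7.3 -12.8   0.2]
(320, 310) [0.571  0.0806 0.2707] [ -2.8 -12.8   0.2]
(320, 295) [0.5746 0.0871 0.2708] [-10.2 -12.9   0.2]
[-0.08373431 -0.15784467  0.00016416]
[ -0.   -39.41 -18.33  -0.     0.     0.  ]
```

```bash
python3 -c "
from h import *
s=load('scene3.png'); st=manip.sense(); p=np.array(st['tcp_pos']); Rt=R.from_quat(st['tool_rot'])
for u,v in [(292,226),(292,230),(301,226),(301,230),(292,232),(301,232),(298,240),(292,220)]:
    w=dep(s,u,v); print((u,v),w.round(4),(Rt.inv().apply(w-p)*1000).round(1))
print(proj(s,p),proj(s,p+[0,0,-.017]))
P=cloud(load('wrist3.png'));q=Rt.inv().apply((P-p).reshape(-1,3))*1000;m=(abs(q[:,0])<16)&(abs(q[:,2])>5)&(abs(q[:,2])<25)&(q[:,1]>-100)&(q[:,1]<5);print(np.histogram(q[m][:,1],bins=np.arange(-60,10,4)))
"
```

```text
(292, 226) [0.5825 0.0836 0.2954] [-11.  -37.5   8.9]
(292, 230) [0.5827 0.0824 0.2844] [-10.  -26.4   9.6]
(301, 226) [0.5671 0.0919 0.2952] [-10.9 -37.3  -8.7]
(301, 230) [0.5682 0.0932 0.2864] [-12.5 -28.5  -8.3]
(292, 232) [0.5839 0.0845 0.2813] [-12.4 -23.3   9.7]
(301, 232) [0.5676 0.0912 0.2796] [-10.5 -21.7  -7.9]
(298, 240) [0.5745 0.0897 0.2604] [-12.5  -2.5  -1.1]
(292, 220) [0.5813 0.083  0.3094] [ -9.8 -51.5   8.1]
[[297.85981165 236.84022546]] [[298.29816298 243.11941977]]
(array([718, 756, 412, 444, 475, 411, 397, 373, 335, 215,  80,  54, 108,
        98,  82,  86,  22]), array([-60, -56, -52, -48, -44, -40, -36, -32, -28, -24, -20, -16, -12,
        -8,  -4,   0,   4,   8]))
```

Both cameras agree that the fingertips are about 21 mm above the reported TCP. They should be 17 mm below it, so the fingers closed in the air above the stem. I'll treat the tip height as TCP z + 21 mm, reopen and go lower.

```bash
python3 -m handwheel '[0,0,0,0,0,0,6, 0,0,0,0,0,0,6, 0,0,0,0,0,0,6, 0,0,0,0,0,0,6, 0,2,0,0,0,0,6, 0,4.4,0,0,0,0,6, 0,4.4,0,0,0,0,4, 0,4.4,0,0,0,0,1, 0,4.4,0,0,0,0,1, 0,4.4,0,0,0,0,1]' 40; python3 -m handwheel '[0,0,0,0,0,0,1, 0,0,0,0,0,0,1]';python3 tgt.py 0.5683 0.0796 0.257 -29.3;  python3 -c "
from h import *
s=snap('wrist','wrist4.png')"
```

```text
t: 4.1
tcp_pos: [0.5696, 0.0783, 0.2149]
tool_rot: [0.362, -0.608, 0.608, -0.362]
force: [0.1, 0.7, -2.9]
finger_gap: 0.272
t: 4.27
tcp_pos: [0.5696, 0.0783, 0.2148]
tool_rot: [0.362, -0.608, 0.608, -0.362]
force: [-1.6, 0.3, 0.8]
finger_gap: 0.273
t 4.27 tcp [0.5696 0.0783 0.2148] q6 0.44 F [-1.6  0.3  0.8] gap 2.33
shift [-0.05 -4.22 -0.17] turn [-0.001  0.015 -0.   ]
```

View pics/wrist4.png

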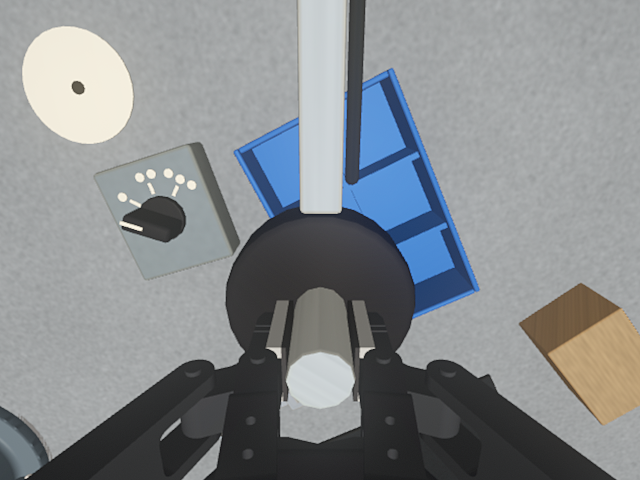

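The stem is now held (gap 2.33 cm, between the pads around (320,340)). I'll swing it along the arc.

```bash
python3 -m handwheel '[-0.11,0,-2.27,0,0.087,0,1, -0.43,0,-4.52,0,0.175,0,1, -0.93,0,-6.74,0,0.262,0,1, -1.63,0,-8.9,0,0.349,0,1, -2.51,0,-11,0,0.436,0,1, -3.58,0,-13.01,0,0.524,0,1, -4.21,0,-14,0,0.57,0,1, -4.81,0,-14.92,0,0.611,0,1, -4.81,0,-14.92,0,0.611,0,1]'
python3 tgt.py 0.4365 0.2822 0.215 -84.6
python3 - <<'E'
from h import *
st=manip.sense();Rt=R.from_quat(st['tool_rot']).inv();p0=st['tcp_pos'];e=p0[:2]-[.6954,.3064];print(np.hypot(*e),np.degrees(np.arctan2(e[1],e[0])))
a0=np.arctan2(e[1],e[0]);rr=np.hypot(*e)
for d in (5,10,15,20,21,22):
    a=a0-np.radians(d); t=np.array([.6954+rr*np.cos(a),.3064+rr*np.sin(a),p0[2]]); print(d,(Rt.apply(t-p0)*100).round(2))
E
```

```text
t: 5.07
tcp_pos: [0.4608, 0.1931, 0.2148]
tool_rot: [-0.162, 0.689, -0.688, 0.163]
force: [-3.0, 1.7, 2.4]
finger_gap: 0.265
t 5.07 tcp [0.4608 0.1931 0.2148] q6 1.28 F [-3.   1.7  2.4] gap 2.27
shift [-1.81 -0.01 -9.06] turn [ 0.001  0.369 -0.001]
0.2605782405949088 -154.21611426153046
5 [-0.13  0.   -2.27]
10 [-0.45  0.   -4.52]
15 [-0.97  0.01 -6.73]
20 [-1.69  0.01 -8.89]
21 [-1.85  0.01 -9.32]
22 [-2.02  0.01 -9.74]
```

```bash
python3 -m handwheel '[-0.13,0,-2.27,0,0.087,0,1, -0.45,0,-4.52,0,0.175,0,1, -0.97,0,-6.73,0,0.262,0,1, -1.35,0,-8,0,0.3,0,1, -1.69,0,-8.89,0,0.349,0,1, -1.8,0,-9.15,0,0.36,0,1, -1.8,0,-9.15,0,0.36,0,1, -1.8,0,-9.15,0,0.36,0,1]'
python3 -c "
from h import *
s=snap('scene','scene5.png');im=cv2.imread('pics/scene5.png')[160:430,180:540];cv2.imwrite('pics/c5.png',cv2.resize(im,None,fx=2.2,fy=2.2))"
```

```text
t: 5.73
tcp_pos: [0.436, 0.2818, 0.2148]
tool_rot: [-0.037, 0.707, -0.706, 0.036]
force: [-5.3, 1.2, 5.3]
finger_gap: 0.267
```

View pics/c5.png

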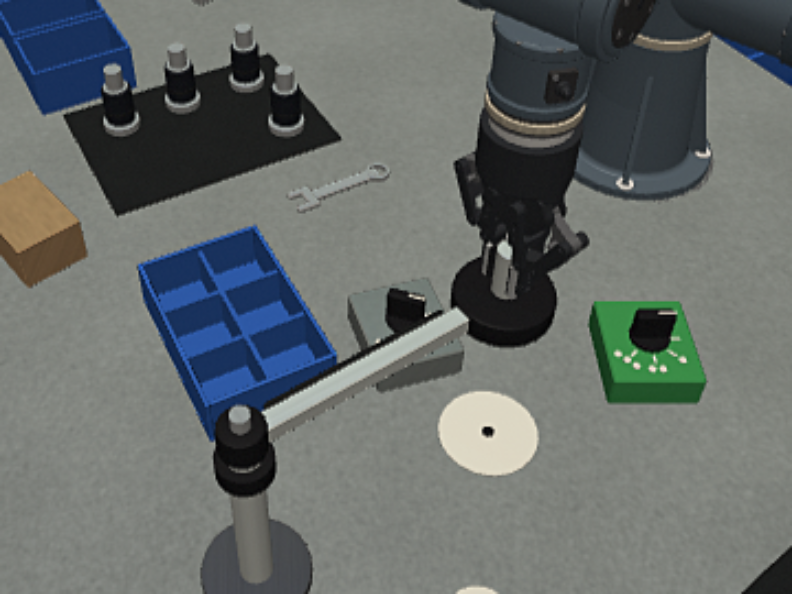

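The scene view shows the camera head near (503,300) in the crop, over the disc once its height is allowed for, with the crate clear. I'll release, rise, and check the parked position.

```bash
python3 -m handwheel '[0,0,0,0,0,0,4, 0,0,0,0,0,0,5.5, 0,0,0,0,0,0,5.5, 0,0,0,0,0,0,5.5, 0,-3,0,0,0,0,5.5, 0,-6.5,0,0,0,0,5.5, 0,-9,0,0,0,0,5.5, 0,-10,0,0,0,0,5.5]'
python3 - <<'E'
from h import *
s=snap('wrist','wrist5.png'); P=cloud(s)
m=(P[...,2]>.265)&(P[...,2]<.275)&(s['depth']>0)&(abs(P[...,0]-.436)<.04)&(abs(P[...,1]-.28)<.04)
print(m.sum(),P[m].mean(0))
E
python3 tgt.py 0.384 -0.258 0.2 0
```

```text
t: 6.45
tcp_pos: [0.4389, 0.2823, 0.318]
tool_rot: [-0.034, 0.707, -0.705, 0.039]
force: [0.7, -0.0, 0.3]
finger_gap: 0.646
1156 [0.43646079 0.2820417  0.26984105]
t 6.5 tcp [0.4391 0.2824 0.3182] q6 1.83 F [ 0.6 -0.   1. ] gap 5.51
shift [11.14 11.61 53.21] turn [-0.005 -1.468 -0.009]
```

View pics/wrist5.png

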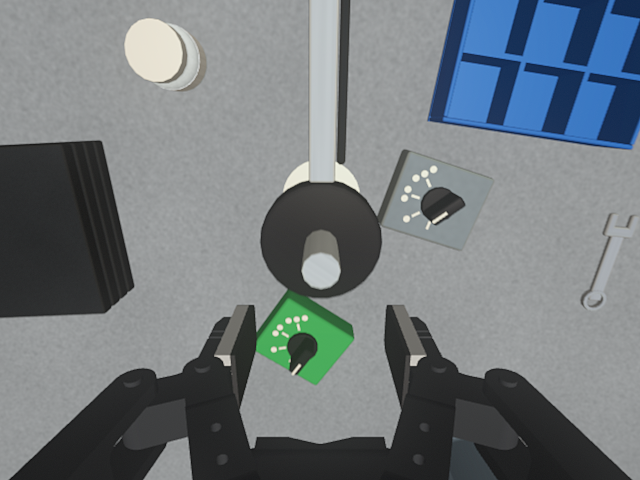

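The stem is at (0.436, 0.282), 12 mm from the disc centre and at rest. On to the mat.

```bash
python3 -m handwheel '[11.1,0,53.2,0,-1.468,0,5.5, 11.1,0,53.2,0,-1.468,0,5.5, 11.1,0,53.2,0,-1.468,0,5.5, 11.1,0,53.2,0,-1.468,0,5.5, 11.1,0,53.2,0,-1.468,0,5.5, 11.1,0,53.2,0,-1.468,0,5.5, 11.1,0,53.2,0,-1.468,0,5.5, 11.1,0,53.2,0,-1.468,0,5.5, 11.1,0,53.2,0,-1.468,0,5.5, 11.1,0,53.2,0,-1.468,0,5.5]';python3 tgt.py 0.384 -0.258 0.2 0
```

```text
t: 7.33
tcp_pos: [0.4015, -0.0657, 0.3127]
tool_rot: [-0.385, 0.594, -0.593, 0.384]
force: [1.5, 0.6, 0.5]
finger_gap: 0.645
t 7.33 tcp [ 0.4015 -0.0657  0.3127] q6 -0.02 F [1.5 0.6 0.5] gap 5.5
shift [18.26 11.25  6.31] turn [ 0.002 -0.422 -0.001]
```

```bash
python3 -m handwheel '[18.3,5,6.3,0,-0.422,0,5.5, 18.3,5,6.3,0,-0.422,0,5.5, 18.3,5,6.3,0,-0.422,0,5.5, 18.3,11.25,6.3,0,-0.422,0,5.5, 18.3,11.25,6.3,0,-0.422,0,5.5, 18.3,11.25,6.3,0,-0.422,0,5.5, 18.3,11.25,6.3,0,-0.422,0,5.5, 18.3,11.25,6.3,0,-0.422,0,5.5]';python3 tgt.py 0.384 -0.258 0.2 0
cat > cpl.py <<'E'
from h import *
import sys
f=sys.argv[1]
for n in ['scene','side','wrist']:
    s=snap(n,f'{n}_{f}.png'); P=cloud(s); fr=s['frame'].astype(int); Z=P[...,2]; X=P[...,0]; Y=P[...,1]
    m=(s['depth']>0)&(Z>.094)&(Z<.108)&(fr.min(-1)>90)&(fr.max(-1)-fr.min(-1)<40)&(X>.2)&(X<.75)&(Y>-.6)&(Y<.2)
    k,l,st,c=cv2.connectedComponentsWithStats(m.astype(np.uint8))
    for i in range(1,k):
        if st[i,4]>=(8 if n!='wrist' else 60):
            w=(l==i)&(Z>Z[l==i].max()-.006); print(n,c[i].round(),st[i,4],P[w].mean(0).round(4),'z',Z[l==i].max().round(4))
E
python3 cpl.py a
```

```text
t: 8.0
tcp_pos: [0.3824, -0.257, 0.1985]
tool_rot: [-0.498, 0.505, -0.499, 0.498]
force: [-0.6, 1.1, 0.7]
finger_gap: 0.647
t 8.0 tcp [ 0.3824 -0.257   0.1985] q6 -0.83 F [-0.6  1.1  0.7] gap 5.52
shift [ 0.1  -0.15  0.16] turn [ 0.005 -0.008 -0.006]
scene [290. 172.] 26 [ 0.3911 -0.3725  0.1018] z 0.1043
scene [259. 181.] 29 [ 0.4901 -0.3727  0.1013] z 0.104
scene [230. 191.] 30 [ 0.5829 -0.3663  0.1018] z 0.1041
scene [309. 191.] 27 [ 0.3856 -0.2548  0.1019] z 0.1045
side [469. 319.] 81 [ 0.5799 -0.3697  0.1009] z 0.1053
side [375. 337.] 89 [ 0.3821 -0.2592  0.1005] z 0.1041
side [447. 343.] 93 [ 0.4867 -0.3756  0.1005] z 0.1038
side [418. 370.] 107 [ 0.3875 -0.3762  0.1009] z 0.1049
wrist [319. 236.] 816 [ 0.3834 -0.2556  0.101 ] z 0.1031
wrist [557. 361.] 702 [ 0.5794 -0.365   0.1007] z 0.1029
wrist [326. 369.] 628 [ 0.3887 -0.3723  0.1008] z 0.103
wrist [452. 361.] 103 [ 0.4932 -0.3653  0.0995] z 0.1019
```

View pics/wrist_a.png

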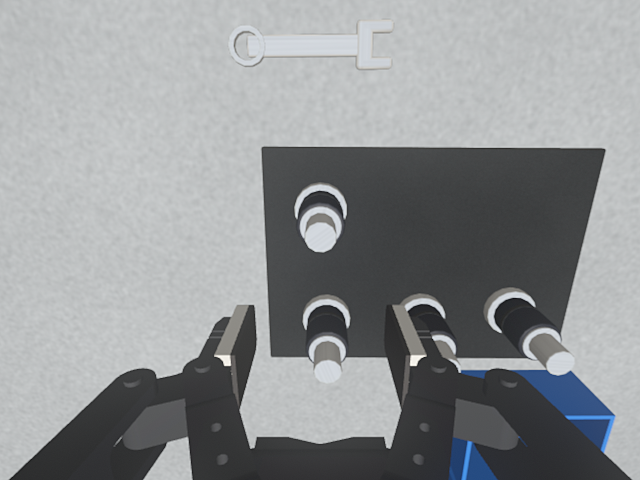

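The wrist view shows the target coupler (top at (319,236)) under the jaws, and the wrench, mat and other three couplers are undisturbed. I'll go down and grip the stud.

```bash
python3 -m handwheel '[0,4,0.1,0,0,0,5.5, 0,8,0.1,0,0,0,5.5, 0,11.5,0.1,0,0,0,5.5, 0,14,0.1,0,0,0,5.5, 0,14.65,0.1,0,0,0,5.5, 0,14.65,0.1,0,0,0,4, 0,14.65,0.1,0,0,0,1, 0,14.65,0.1,0,0,0,1, 0,14.65,0.1,0,0,0,1, 0,14.65,0.1,0,0,0,1]' 80;python3 -m handwheel '[0,0,0,0,0,0,1, 0,0,0,0,0,0,1]'; python3 cpl.py b >/dev/null;python3 tgt.py 0.384 -0.258 0.2 0
```

```text
t: 8.98
tcp_pos: [0.3861, -0.2578, 0.0568]
tool_rot: [0.499, -0.5, 0.503, -0.499]
force: [0.3, 1.0, 7.5]
finger_gap: 0.256
t: 9.15
tcp_pos: [0.386, -0.2578, 0.0568]
tool_rot: [0.499, -0.5, 0.503, -0.499]
force: [-0.6, 0.9, 8.1]
finger_gap: 0.256
t 9.3 tcp [ 0.3861 -0.2578  0.0568] q6 -0.83 F [-0.7  1.2  7.6] gap 2.17
shift [  0.05 -14.32  -0.17] turn [-0.003 -0.006  0.002]
```

View pics/wrist_b.png

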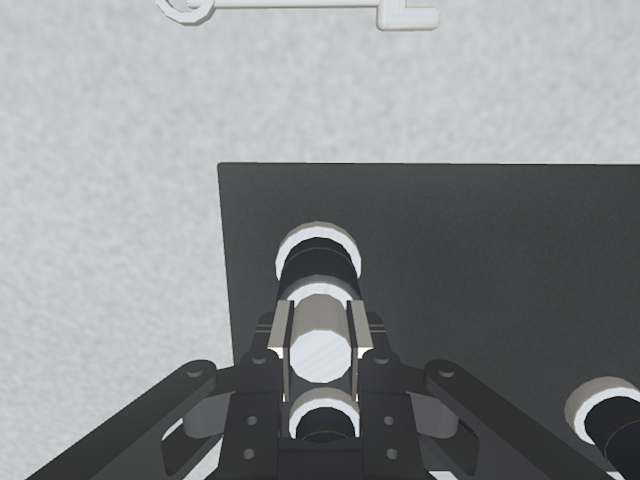

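View pics/side_b.png

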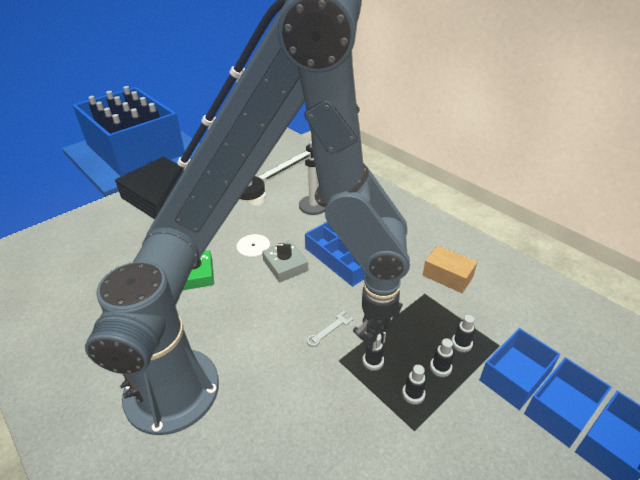

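The stud is held (gap 2.17). The fingertips are resting on the rubber shoulder with 8 N, so I'll grip about 5 mm higher next time. Now lift.

```bash
python3 -m handwheel '[0,-2,0,0,0,0,1, 0,-6,0,0,0,0,1, 0,-10,0,0,0,0,1, 0,-14,0,0,0,0,1, -6,-14.5,5,0,0,0,1, -8,-14.5,8,0,0.02,0,1, -11,-14.5,11,0,0.03,0,1]' 80;python3 tgt.py 0.632 -0.0162 0.2 -2
```

```text
t: 9.88
tcp_pos: [0.4744, -0.1689, 0.2019]
tool_rot: [0.49, -0.508, 0.511, -0.49]
force: [-0.3, -0.9, -3.2]
finger_gap: 0.255
t 9.88 tcp [ 0.4744 -0.1689  0.2019] q6 -0.53 F [-0.3 -0.9 -3.2] gap 2.18
shift [-15.88   0.21  15.15] turn [-0.004 -0.004  0.002]
```

```bash
python3 -m handwheel '[-13.5,0,13.5,0,0,0,1, -13.5,0,13.5,0,0,0,1, -13.5,0,13.5,0,0,0,1, -13.5,0,13.5,0,0,0,1, -13.5,0,13.5,0,0,0,1, -13.5,0,13.5,0,0,0,1, -13.5,0,13.5,0,0,0,1, -13.5,0,13.5,0,0,0,1]' 80;python3 tgt.py 0.632 -0.0162 0.11 -2; python3 -c "
from h import *
s=snap('wrist','wrist6.png')"
```

```text
t: 10.55
tcp_pos: [0.6119, -0.0389, 0.1995]
tool_rot: [-0.492, 0.509, -0.508, 0.491]
force: [0.8, -0.5, -2.6]
finger_gap: 0.257
t 10.55 tcp [ 0.6119 -0.0389  0.1995] q6 -0.21 F [ 0.8 -0.5 -2.6] gap 2.19
shift [-2.34  8.94  1.95] turn [ 0.002 -0.     0.   ]
```

View pics/wrist6.png

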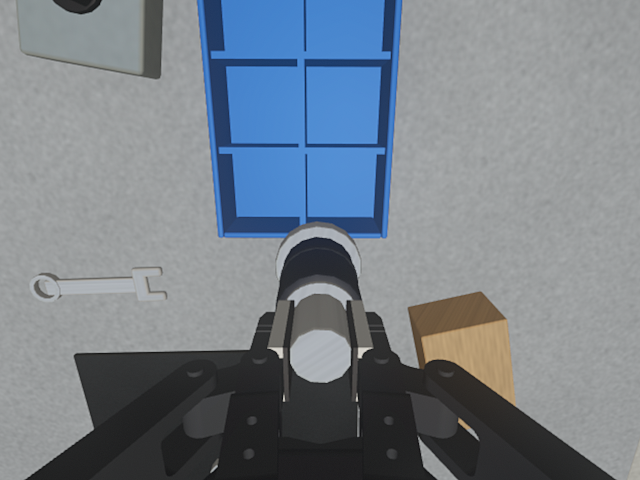

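```bash
python3 -m handwheel '[-2.35,0,1.95,0,0,0,1, -2.35,3,1.95,0,0,0,1, -2.35,6,1.95,0,0,0,1, -2.35,6,1.95,0,0,0,1, -2.35,6,1.95,0,0,0,1]' 80;python3 tgt.py 0.632 -0.0162 0.0558 -2
python3 - <<'E'
from h import *
for n in ['wrist','side','scene']:
    s=snap(n,n+'7.png'); P=cloud(s);f=s['frame'].astype(int);Z=P[...,2]
    m=(s['depth']>0)&(f[...,2]>f[...,0]+50)&(Z>.056)&(Z<.064)&(P[...,1]>-.2)&(P[...,1]<.2)&(P[...,0]>.5)&(P[...,0]<.72)
    print(n,cv2.minAreaRect((P[m][:,:2]*1000).astype(np.float32)))
    print(proj(s,[.632,-.0162,.005]))
E
```

```text
t: 11.02
tcp_pos: [0.6309, -0.0168, 0.1382]
tool_rot: [-0.492, 0.511, -0.508, 0.489]
force: [0.5, -0.7, -2.1]
finger_gap: 0.255
t 11.02 tcp [ 0.6309 -0.0168  0.1382] q6 -0.17 F [ 0.5 -0.7 -2.1] gap 2.18
shift [-0.06  8.24  0.16] turn [ 0.006 -0.002 -0.001]
wrist ((600.0372314453125, 38.328575134277344), (181.8011932373047, 142.21018981933594), 87.79894256591797)
[[321.99331991 223.63703507]]
side ((598.3758544921875, 50.26629638671875), (214.9841766357422, 146.41175842285156), 87.85826873779297)
[[369.69180074 260.48362778]]
scene ((601.7166748046875, 53.15241241455078), (216.4625701904297, 143.35997009277344), 87.89457702636719)
[[264.21447536 300.01524369]]
```

View pics/wrist7.png

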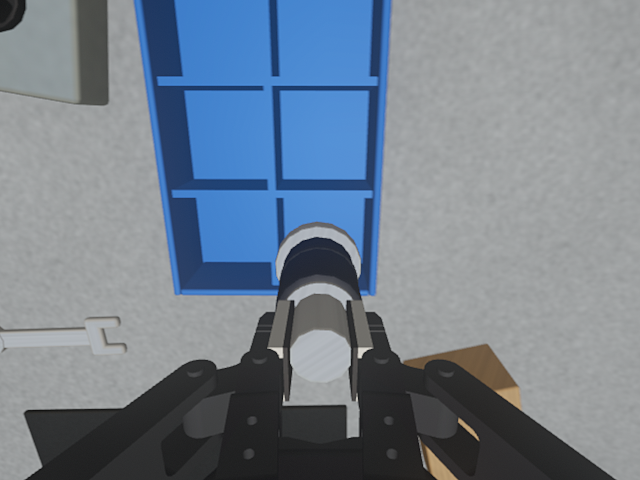

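View pics/scene7.png

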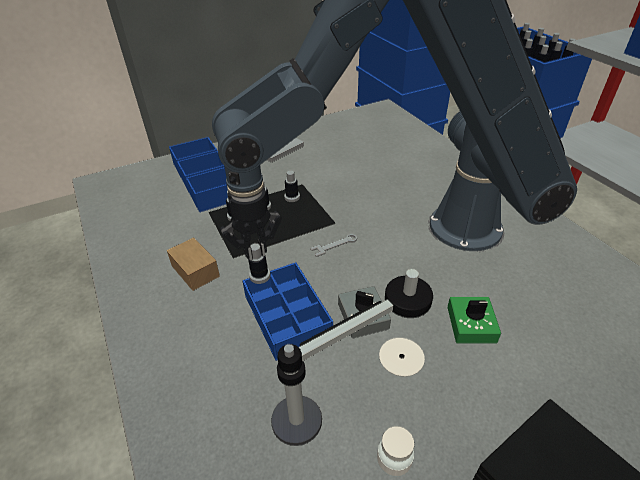

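The coupler hangs upright above the intended cell. Lowering it.

```bash
python3 -m handwheel '[0,3,0.1,0,0,0,1, 0,5.5,0.1,0,0,0,1, 0,7,0.1,0,0,0,1, 0,7.8,0.1,0,0,0,1, 0,8.1,0.1,0,0,0,1, 0,8.2,0.1,0,0,0,1, 0,8.2,0.1,0,0,0,1]' 80;python3 tgt.py 0.632 -0.0162 0.0558 -2
```

```text
t: 11.75
tcp_pos: [0.6354, -0.0164, 0.0588]
tool_rot: [0.491, -0.508, 0.509, -0.492]
force: [0.3, 0.5, -2.7]
finger_gap: 0.259
t 11.75 tcp [ 0.6354 -0.0164  0.0588] q6 -0.17 F [ 0.3  0.5 -2.7] gap 2.21
shift [-0.01  0.3  -0.35] turn [-0.002 -0.001  0.   ]
```

```bash
python3 -m handwheel '[0,0.2,-0.2,0,0,0,1, 0,0.3,-0.2,0,0,0,1, 0,0.3,-0.2,0,0,0,1]';python3 tgt.py 0.632 -0.0162 0.0558 -2; python3 -m handwheel '[0,0.2,0,0,0,0,1, 0,0.2,0,0,0,0,1]'
```

```text
t: 12.0
tcp_pos: [0.6336, -0.0163, 0.0566]
tool_rot: [0.491, -0.508, 0.51, -0.492]
force: [-0.6, -0.2, 4.1]
finger_gap: 0.257
t 12.0 tcp [ 0.6336 -0.0163  0.0566] q6 -0.17 F [-0.6 -0.2  4.1] gap 2.2
shift [-0.01  0.08 -0.16] turn [-0.003 -0.     0.001]
t: 12.17
tcp_pos: [0.634, -0.0165, 0.0564]
tool_rot: [0.49, -0.507, 0.51, -0.492]
force: [-1.9, 0.4, 14.1]
finger_gap: 0.255
```

Contact with the floor shows as +14 N. Release and rise.

```bash
python3 -m handwheel '[0,0,0,0,0,0,3, 0,0,0,0,0,0,4.5, 0,0,0,0,0,0,4.5, 0,0,0,0,0,0,4.5, 0,-3,0,0,0,0,4.5, 0,-7,0,0,0,0,5, 0,-11,0,0,0,0,5.5, 0,-14.5,0,0,0,0,5.5, 0,-14.5,0,0,0,0,5.5]';python3 cpl.py c; python3 tgt.py .581 -.3665 .2 0
```

```text
t: 12.92
tcp_pos: [0.6374, -0.0168, 0.2057]
tool_rot: [0.488, -0.504, 0.513, -0.494]
force: [0.6, -0.4, 2.0]
finger_gap: 0.645
scene [290. 172.] 25 [ 0.3906 -0.3732  0.1016] z 0.1048
scene [258. 274.] 55 [ 0.6375 -0.0152  0.1007] z 0.103
side [373. 237.] 44 [ 0.6336 -0.0196  0.0997] z 0.1031
side [469. 319.] 80 [ 0.579  -0.3701  0.1011] z 0.1046
side [447. 343.] 92 [ 0.4869 -0.3753  0.1009] z 0.1048
side [418. 369.] 104 [ 0.3876 -0.3764  0.1005] z 0.1032
wrist [322. 235.] 791 [ 0.6354 -0.0152  0.0999] z 0.1023
t 13.07 tcp [ 0.6319 -0.0159  0.1975] q6 -0.17 F [-0.2  0.1 -0.9] gap 5.52
shift [35.22 -0.25 -3.86] turn [ 0.    -0.035 -0.   ]
```

View pics/wrist_c.png

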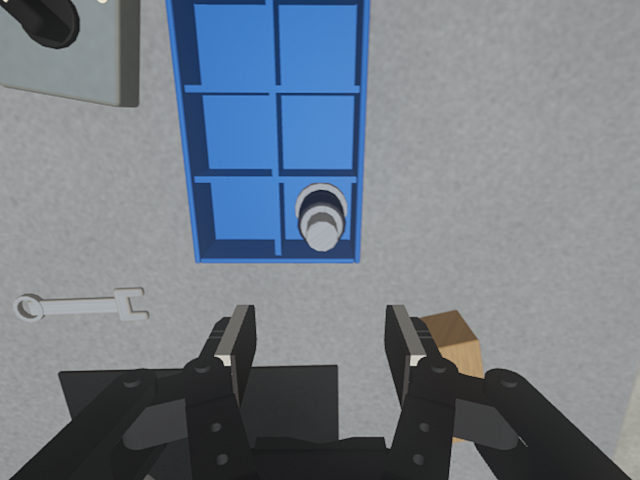

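The first coupler stands in the cell with its top at z 0.100. Next is the coupler at (0.580, -0.367).

```bash
python3 -m handwheel '[35.2,0,-3.8,0,-0.035,0,5.5, 35.2,0,-3.8,0,-0.035,0,5.5, 35.2,0,-3.8,0,-0.035,0,5.5, 35.2,0,-3.8,0,-0.035,0,5.5, 35.2,0,-3.8,0,-0.035,0,5.5, 35.2,0,-3.8,0,-0.035,0,5.5, 35.2,0,-3.8,0,-0.035,0,5.5, 35.2,0,-3.8,0,-0.035,0,5.5, 35.2,0,-3.8,0,-0.035,0,5.5, 35.2,0,-3.8,0,-0.035,0,5.5]';python3 -m handwheel '[0,0,0,0,0,0,5.5]'; python3 cpl.py d; python3 tgt.py .580 -.3665 .057 0
```

```text
t: 13.9
tcp_pos: [0.5795, -0.3718, 0.1944]
tool_rot: [-0.499, 0.502, -0.501, 0.498]
force: [0.5, -0.0, -0.4]
finger_gap: 0.642
t: 13.98
tcp_pos: [0.5802, -0.367, 0.1945]
tool_rot: [-0.499, 0.503, -0.499, 0.499]
force: [0.5, -0.4, -0.0]
finger_gap: 0.647
scene [290. 172.] 26 [ 0.3908 -0.3724  0.1018] z 0.1047
scene [259. 181.] 29 [ 0.4904 -0.3718  0.1019] z 0.1041
scene [230. 191.] 30 [ 0.5824 -0.3651  0.1026] z 0.1063
scene [258. 274.] 54 [ 0.6375 -0.0155  0.101 ] z 0.1044
side [373. 237.] 45 [ 0.6335 -0.0196  0.0993] z 0.1034
side [469. 319.] 81 [ 0.5788 -0.3691  0.1002] z 0.103
side [447. 343.] 93 [ 0.4867 -0.3758  0.1007] z 0.1043
side [418. 370.] 108 [ 0.387  -0.3768  0.1006] z 0.1039
wrist [320. 241.] 842 [ 0.581  -0.3659  0.1009] z 0.1033
wrist [193. 249.] 870 [ 0.4888 -0.3727  0.1009] z 0.103
wrist [ 59. 250.] 945 [ 0.3903 -0.3734  0.1009] z 0.1036
t 14.13 tcp [ 0.5816 -0.3644  0.1961] q6 -0.72 F [-0.1 -0.   0. ] gap 5.46
shift [ 0.25 13.91 -0.12] turn [ 0.002  0.001 -0.003]
```

```bash
python3 -m handwheel '[0.05,4,0,0,0,0,5.5, 0.05,8,0,0,0,0,5.5, 0.05,11.5,0,0,0,0,5.5, 0.05,13.5,0,0,0,0,5.5, 0.05,13.7,0,0,0,0,5.5, 0.05,13.7,0,0,0,0,3, 0.05,13.7,0,0,0,0,1, 0.05,13.7,0,0,0,0,1, 0.05,13.7,0,0,0,0,1, 0.05,13.7,0,0,0,0,1]' 80;python3 -m handwheel '[0,0,0,0,0,0,1, 0,0,0,0,0,0,1]'; python3 tgt.py .580 -.3665 .057 0;  python3 -c "
from h import *
s=snap('wrist','wrist8.png')"
```

```text
t: 14.97
tcp_pos: [0.5833, -0.3676, 0.063]
tool_rot: [0.5, -0.499, 0.502, -0.5]
force: [0.1, 1.2, 4.1]
finger_gap: 0.25
t: 15.13
tcp_pos: [0.5833, -0.3677, 0.063]
tool_rot: [0.5, -0.499, 0.502, -0.5]
force: [0.6, 1.5, 6.9]
finger_gap: 0.252
t 15.13 tcp [ 0.5833 -0.3677  0.063 ] q6 -0.72 F [0.6 1.5 6.9] gap 2.16
shift [-0.12  0.59 -0.33] turn [-0.003 -0.001  0.002]
```

View pics/wrist8.png

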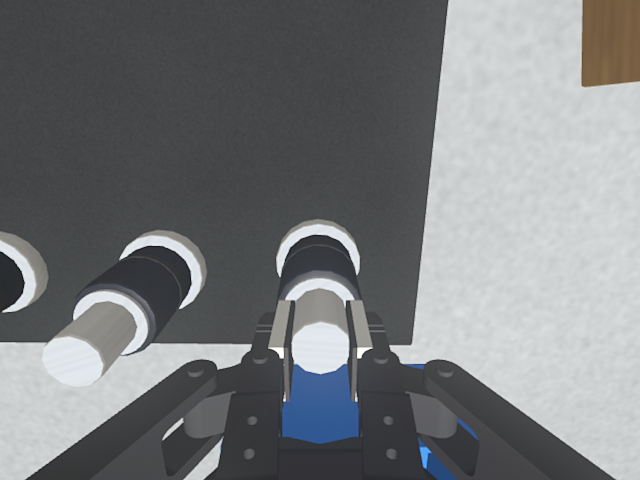

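Held. Lift and carry it to the middle right cell.

```bash
python3 -m handwheel '[0,-2,0,0,0,0,1, 0,-6,0,0,0,0,1, 0,-10,0,0,0,0,1, 0,-14,0,0,0,0,1, -4,-14,2,0,0,0,1, -8,-14,4,0,0.035,0,1, -12,-14,5,0,0.035,0,1,-16,-14,5,0,0.035,0,1,-20,-14,5,0,0.035,0,1,-20,-14,5,0,0.035,0,1]' 80;python3 tgt.py 0.6345 0.0527 0.2 -2
```

```text
t: 16.02
tcp_pos: [0.63, -0.1576, 0.1996]
tool_rot: [-0.492, 0.51, -0.504, 0.493]
force: [-0.2, -0.0, -4.0]
finger_gap: 0.252
t 16.02 tcp [ 0.63   -0.1576  0.1996] q6 -0.39 F [-0.2 -0.  -4. ] gap 2.15
shift [-21.03   0.12  -0.16] turn [ 0.005  0.006 -0.007]
```

```bash
python3 -m handwheel '[-4,0,0,0,0,0,1, -8,0,0,0,0,0,1, -12,0,0,0,0,0,1, -16,0,0,0,0,0,1, -19,0,0,0,0,0,1, -21.3,0,0,0,0,0,1,-21.3,0,0,0,0,0,1,-21.3,2,0,0,0,0,1,-21.3,5,0,0,0,0,1,-21.3,5,0,0,0,0,1]' 80;python3 -m handwheel '[0,0,0,0,0,0,1, 0,0,0,0,0,0,1]';python3 tgt.py 0.6345 0.0527 0.0625 -2;python3 -c "
from h import *
s=snap('wrist','wrist9.png');print(proj(s,[.6345,.0527,.005]))"
```

```text
t: 16.85
tcp_pos: [0.6348, 0.0457, 0.1451]
tool_rot: [-0.494, 0.512, -0.506, 0.488]
force: [-1.9, 0.6, -5.2]
finger_gap: 0.252
t: 17.02
tcp_pos: [0.64, 0.0451, 0.1513]
tool_rot: [0.491, -0.509, 0.509, -0.491]
force: [1.1, 0.1, -1.3]
finger_gap: 0.252
t 17.02 tcp [0.64   0.0451 0.1513] q6 -0.07 F [ 1.1  0.1 -1.3] gap 2.15
shift [-0.74  8.88 -0.58] turn [-0.001 -0.001  0.   ]
[[312.76369544 211.58216693]]
```

View pics/wrist9.png

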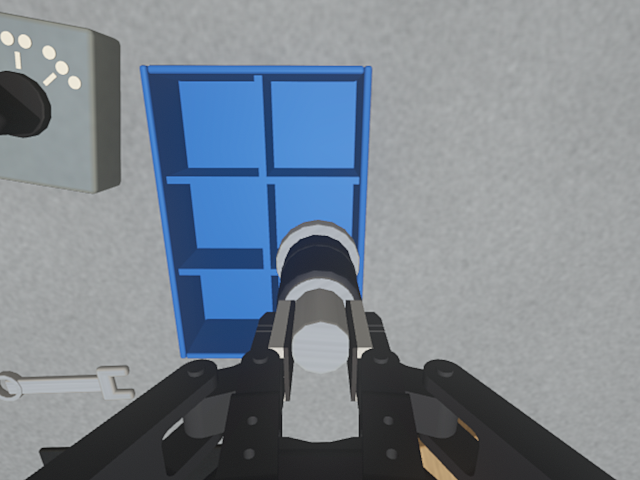

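```bash
python3 -m handwheel '[-0.7,0,-0.45,0,0,0,1, -0.7,3,-0.45,0,0,0,1, -0.7,6,-0.45,0,0,0,1, -0.7,7.8,-0.45,0,0,0,1, -0.7,8.4,-0.45,0,0,0,1, -0.7,8.6,-0.45,0,0,0,1,-0.7,8.6,-0.45,0,0,0,1]' 80;python3 tgt.py 0.6345 0.0527 0.0625 -2
```

```text
t: 17.65
tcp_pos: [0.6362, 0.0531, 0.0657]
tool_rot: [0.491, -0.508, 0.509, -0.492]
force: [0.4, -0.1, -2.5]
finger_gap: 0.252
t 17.65 tcp [0.6362 0.0531 0.0657] q6 -0.06 F [ 0.4 -0.1 -2.5] gap 2.15
shift [ 0.05  0.32 -0.17] turn [-0.002 -0.     0.   ]
```

```bash
python3 -m handwheel '[0,0.2,-0.1,0,0,0,1, 0,0.4,-0.1,0,0,0,1, 0,0.4,-0.1,0,0,0,1, 0,0.4,-0.1,0,0,0,1]' ;python3 tgt.py 0.6345 0.0527 0.0625 -2
```

```text
t: 17.98
tcp_pos: [0.6354, 0.053, 0.0621]
tool_rot: [0.49, -0.508, 0.51, -0.492]
force: [0.0, 0.5, 0.7]
finger_gap: 0.253
t 17.98 tcp [0.6354 0.053  0.0621] q6 -0.06 F [0.  0.5 0.7] gap 2.16
shift [ 0.04 -0.04 -0.09] turn [-0.003 -0.     0.   ]
```

Contact is just beginning, so I'll press 1 mm more, release and rise.

```bash
python3 -m handwheel '[0,0.12,0,0,0,0,1, 0,0.12,0,0,0,0,1, 0,0.12,0,0,0,0,3, 0,0.12,0,0,0,0,4.5, 0,0.12,0,0,0,0,4.5, 0,0.12,0,0,0,0,4.5, 0,-3,0,0,0,0,4.5, 0,-7,0,0,0,0,5, 0,-11,0,0,0,0,5.5, 0,-14,0,0,0,0,5.5]';python3 -m handwheel '[0,0,0,0,0,0,5.5, 0,0,0,0,0,0,5.5]';python3 cpl.py e; python3 tgt.py .488 -.374 .2 0
```

```text
t: 18.82
tcp_pos: [0.6352, 0.053, 0.2036]
tool_rot: [0.49, -0.508, 0.509, -0.492]
force: [0.7, -0.4, 0.8]
finger_gap: 0.646
t: 18.98
tcp_pos: [0.6357, 0.053, 0.2032]
tool_rot: [0.49, -0.507, 0.51, -0.492]
force: [-0.7, -0.1, -1.1]
finger_gap: 0.644
scene [290. 172.] 26 [ 0.3909 -0.3721  0.102 ] z 0.1046
scene [258. 274.] 54 [ 0.6376 -0.0152  0.1007] z 0.1032
scene [270. 293.] 63 [0.6357 0.0545 0.1005] z 0.1033
side [355. 225.] 39 [0.6317 0.0509 0.0988] z 0.1022
side [373. 237.] 46 [ 0.6333 -0.0196  0.0993] z 0.1024
side [447. 343.] 90 [ 0.4867 -0.3759  0.1007] z 0.1042
side [418. 370.] 104 [ 0.3871 -0.3767  0.1007] z 0.104
wrist [321. 235.] 798 [0.6338 0.0546 0.1   ] z 0.1023
wrist [326. 318.] 657 [ 0.6355 -0.0146  0.0999] z 0.1018
t 19.13 tcp [0.6329 0.0532 0.1989] q6 -0.06 F [ 0.1  0.4 -1. ] gap 5.47
shift [ 43.2   -0.07 -12.97] turn [ 0.004 -0.035 -0.   ]
```

View pics/side_e.png

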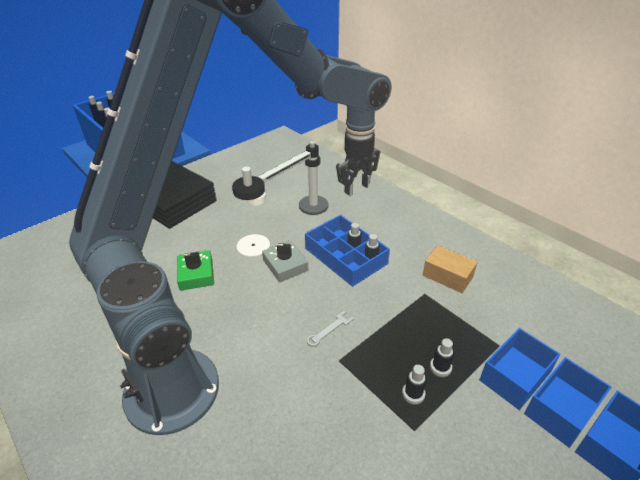

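Two couplers are standing in the crate, at (355,225) and (373,237), and two are left on the mat. Next is the one at (0.488, -0.373).

```bash
python3 -m handwheel '[43.1,0,-13,0,-0.035,0,5.5, 43.1,0,-13,0,-0.035,0,5.5, 43.1,0,-13,0,-0.035,0,5.5, 43.1,0,-13,0,-0.035,0,5.5, 43.1,0,-13,0,-0.035,0,5.5, 43.1,0,-13,0,-0.035,0,5.5, 43.1,0,-13,0,-0.035,0,5.5, 43.1,0,-13,0,-0.035,0,5.5, 43.1,0,-13,0,-0.035,0,5.5, 43.1,0,-13,0,-0.035,0,5.5]';python3 tgt.py .488 -.3735 .2 0
```

```text
t: 19.97
tcp_pos: [0.498, -0.3423, 0.1984]
tool_rot: [-0.5, 0.502, -0.499, 0.5]
force: [1.2, 0.6, 0.1]
finger_gap: 0.646
t 19.97 tcp [ 0.498  -0.3423  0.1984] q6 -0.79 F [1.2 0.6 0.1] gap 5.51
shift [ 3.12 -0.16 -1.  ] turn [ 0.003 -0.    -0.003]
```

```bash
python3 -m handwheel '[3.1,0,-1,0,0,0,5.5, 3.1,0,-1,0,0,0,5.5, 3.1,0,-1,0,0,0,5.5, 3.1,0,-1,0,0,0,5.5]';python3 cpl.py f;python3 tgt.py .488 -.3735 .063 0
```

```text
t: 20.3
tcp_pos: [0.4891, -0.3712, 0.1988]
tool_rot: [-0.499, 0.502, -0.499, 0.5]
force: [-0.4, 1.1, -1.2]
finger_gap: 0.641
scene [290. 172.] 26 [ 0.3911 -0.3716  0.1022] z 0.1055
scene [259. 181.] 29 [ 0.4905 -0.3715  0.1021] z 0.1049
scene [258. 274.] 55 [ 0.6371 -0.0154  0.1008] z 0.1047
scene [270. 293.] 63 [0.6355 0.0545 0.1007] z 0.1042
side [355. 225.] 41 [0.6315 0.0504 0.0993] z 0.1026
side [373. 237.] 45 [ 0.6339 -0.0199  0.0994] z 0.1029
side [447. 343.] 93 [ 0.4868 -0.3756  0.1005] z 0.1037
side [418. 370.] 105 [ 0.3873 -0.3765  0.1008] z 0.1041
wrist [183. 240.] 862 [ 0.3895 -0.3733  0.1009] z 0.1037
wrist [317. 240.] 814 [ 0.488  -0.3725  0.1009] z 0.103
t 20.45 tcp [ 0.4902 -0.3705  0.2   ] q6 -0.83 F [-0.4  0.2  0.1] gap 5.47
shift [ 0.33 13.7  -0.21] turn [ 0.001  0.002 -0.002]
```

```bash
python3 -m handwheel '[0.2,4,-0.15,0,0,0,5.5, 0.2,8,-0.15,0,0,0,5.5, 0.2,11.5,-0.15,0,0,0,5.5, 0.2,13.5,-0.15,0,0,0,5.5, 0.2,14,-0.15,0,0,0,5.5, 0.2,14,-0.15,0,0,0,3, 0.2,14,-0.15,0,0,0,1, 0.2,14,-0.15,0,0,0,1, 0.2,14,-0.15,0,0,0,1, 0.2,14,-0.15,0,0,0,1]' 80;python3 -m handwheel '[0,0,0,0,0,0,1, 0,0,0,0,0,0,1]'; python3 tgt.py .488 -.3728 .057 0;  python3 -c "
from h import *
s=snap('wrist','wrist10.png')"
```

```text
t: 21.28
tcp_pos: [0.4895, -0.3751, 0.0626]
tool_rot: [0.5, -0.499, 0.501, -0.5]
force: [-0.5, 1.0, 2.5]
finger_gap: 0.25
t: 21.45
tcp_pos: [0.4895, -0.3752, 0.0625]
tool_rot: [0.5, -0.499, 0.501, -0.5]
force: [-0.6, 1.3, 6.2]
finger_gap: 0.25
t 21.45 tcp [ 0.4895 -0.3752  0.0625] q6 -0.84 F [-0.6  1.3  6.2] gap 2.13
shift [-0.24  0.55 -0.15] turn [-0.003 -0.     0.002]
```

View pics/wrist10.png

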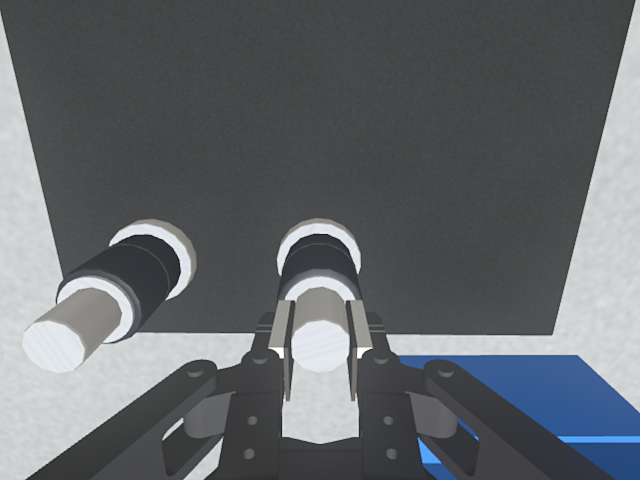

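Held. To the near right cell at (0.563, -0.014).

```bash
python3 -m handwheel '[0,-2,0,0,0,0,1, 0,-6,0,0,0,0,1, 0,-10,0,0,0,0,1, 0,-14,0,0,0,0,1, -4,-14,2,0,0,0,1, -8,-14,4,0,0.035,0,1, -12,-14,6,0,0.035,0,1,-16,-14,7.3,0,0.035,0,1,-20,-14,7.3,0,0.035,0,1,-24,-14,7.3,0,0.035,0,1]' 80;python3 -m handwheel '[-4,0,0,0,0,0,1,-8,0,0,0,0,0,1,-10.5,0,0,0,0,0,1,-12,0,0,0,0,0,1,-12,2,0,0,0,0,1,-12,5,0,0,0,0,1,-12,5,0,0,0,0,1,-12,5,0,0,0,0,1,-12,5,0,0,0,0,1]'; python3 tgt.py 0.563 -0.0137 0.0615 -2;python3 -c "
from h import *
s=snap('wrist','wrist11.png');print(proj(s,[.563,-.0137,.005]))"
```

```text
t: 22.33
tcp_pos: [0.5618, -0.1383, 0.2003]
tool_rot: [0.491, -0.509, 0.509, -0.491]
force: [0.0, 0.1, -2.4]
finger_gap: 0.255
t: 23.08
tcp_pos: [0.566, -0.0205, 0.1512]
tool_rot: [0.491, -0.509, 0.509, -0.491]
force: [0.1, 0.3, -2.7]
finger_gap: 0.253
t 23.08 tcp [ 0.566  -0.0205  0.1512] q6 -0.2 F [ 0.1  0.3 -2.7] gap 2.16
shift [-0.67  8.97 -0.33] turn [-0.    -0.001  0.   ]
[[315.76355234 212.40085515]]
```

View pics/wrist11.png

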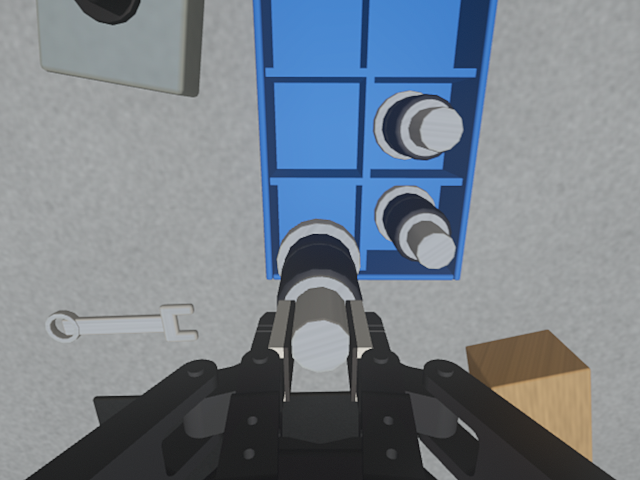

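```bash
python3 -m handwheel '[-0.65,0,-0.3,0,0,0,1, -0.65,3,-0.3,0,0,0,1, -0.65,6,-0.3,0,0,0,1, -0.65,8,-0.3,0,0,0,1, -0.65,8.6,-0.3,0,0,0,1, -0.65,8.85,-0.3,0,0,0,1,-0.65,8.85,-0.3,0,0,0,1,-0.65,8.85,-0.3,0,0,0,1]' 80;python3 tgt.py 0.563 -0.0137 0.0615 -2
```

```text
t: 23.8
tcp_pos: [0.5643, -0.0138, 0.0637]
tool_rot: [0.49, -0.508, 0.51, -0.492]
force: [0.1, -0.9, -2.6]
finger_gap: 0.251
t 23.8 tcp [ 0.5643 -0.0138  0.0637] q6 -0.19 F [ 0.1 -0.9 -2.6] gap 2.14
shift [-0.    0.22 -0.13] turn [-0.003 -0.     0.001]
```

```bash
python3 -m handwheel '[0,0.2,-0.1,0,0,0,1, 0,0.3,-0.1,0,0,0,1, 0,0.3,-0.1,0,0,0,1, 0,0.3,-0.1,0,0,0,1]'
```

```text
t: 24.13
tcp_pos: [0.5633, -0.0137, 0.0615]
tool_rot: [0.49, -0.508, 0.51, -0.492]
force: [-0.0, -0.1, 6.0]
finger_gap: 0.253
```

```bash
python3 -m handwheel '[0,0,0,0,0,0,1, 0,0,0,0,0,0,3, 0,0,0,0,0,0,4.5, 0,0,0,0,0,0,4.5, 0,0,0,0,0,0,4.5, 0,-3,0,0,0,0,4.5, 0,-7,0,0,0,0,5, 0,-11,0,0,0,0,5.5, 0,-14,0,0,0,0,5.5, 0,-14,0,0,0,0,5.5]';python3 -m handwheel '[0,0,0,0,0,0,5.5]';python3 cpl.py g; python3 tgt.py .389 -.374 .2 0
```

```text
t: 24.97
tcp_pos: [0.5664, -0.0143, 0.2059]
tool_rot: [0.488, -0.505, 0.513, -0.494]
force: [0.2, -0.3, 0.2]
finger_gap: 0.643
t: 25.05
tcp_pos: [0.5633, -0.0137, 0.2014]
tool_rot: [0.49, -0.507, 0.51, -0.492]
force: [-0.4, -0.2, -0.1]
finger_gap: 0.643
scene [287. 265.] 48 [ 0.5645 -0.0112  0.1007] z 0.103
scene [258. 274.] 55 [ 0.6377 -0.0151  0.1008] z 0.1048
scene [270. 293.] 62 [0.6357 0.0546 0.1006] z 0.1037
side [355. 225.] 40 [0.6317 0.0491 0.0999] z 0.1034
side [373. 237.] 46 [ 0.6331 -0.0199  0.0991] z 0.1033
side [354. 248.] 47 [ 0.5614 -0.0152  0.0996] z 0.1037
side [418. 370.] 108 [ 0.3877 -0.3767  0.1012] z 0.1053
wrist [425. 138.] 1009 [0.6333 0.0541 0.1   ] z 0.1022
wrist [322. 235.] 812 [ 0.5622 -0.0113  0.1   ] z 0.102
wrist [422. 236.] 821 [ 0.6349 -0.0152  0.0999] z 0.102
t 25.2 tcp [ 0.5607 -0.0132  0.1977] q6 -0.19 F [-0.7  0.7 -0.5] gap 5.51
shift [ 36.66  -0.2  -15.88] turn [ 0.003 -0.035 -0.001]
```

View pics/side_g.png

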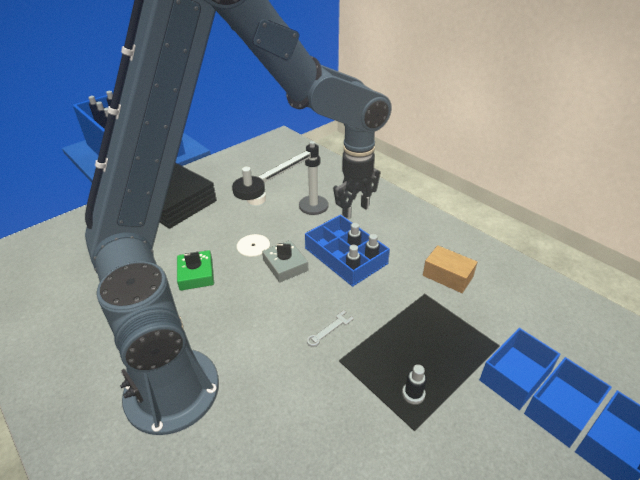

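Three couplers are in the crate. The last one is at (0.389, -0.374).

```bash
python3 -m handwheel '[36.4,0,-16,0,-0.035,0,5.5, 36.4,0,-16,0,-0.035,0,5.5, 36.4,0,-16,0,-0.035,0,5.5, 36.4,0,-16,0,-0.035,0,5.5, 36.4,0,-16,0,-0.035,0,5.5, 36.4,0,-16,0,-0.035,0,5.5, 36.4,0,-16,0,-0.035,0,5.5, 36.4,0,-16,0,-0.035,0,5.5, 36.4,0,-16,0,-0.035,0,5.5, 36.4,0,-16,0,-0.035,0,5.5]';python3 -m handwheel '[0,0,0,0,0,0,5.5, 0,0,0,0,0,0,5.5]';python3 cpl.py h;python3 tgt.py .389 -.3735 .0625 0
```

```text
t: 26.03
tcp_pos: [0.3867, -0.3751, 0.1974]
tool_rot: [-0.499, 0.502, -0.5, 0.499]
force: [0.9, -0.0, 0.4]
finger_gap: 0.641
t: 26.2
tcp_pos: [0.3878, -0.3719, 0.1973]
tool_rot: [-0.499, 0.502, -0.5, 0.499]
force: [0.6, 0.5, -0.4]
finger_gap: 0.643
scene [290. 172.] 26 [ 0.391  -0.3716  0.1024] z 0.1051
scene [287. 265.] 48 [ 0.5645 -0.0113  0.1006] z 0.103
scene [258. 274.] 55 [ 0.6374 -0.0154  0.1009] z 0.104
scene [270. 293.] 63 [0.6356 0.0544 0.1004] z 0.1036
side [355. 225.] 41 [0.6316 0.0502 0.0987] z 0.1011
side [373. 237.] 45 [ 0.6331 -0.0204  0.0998] z 0.1029
side [353. 248.] 47 [ 0.5607 -0.0159  0.0991] z 0.1026
side [418. 370.] 108 [ 0.3871 -0.3764  0.1009] z 0.1045
wrist [320. 242.] 825 [ 0.3888 -0.3731  0.101 ] z 0.103
t 26.35 tcp [ 0.3891 -0.3697  0.1981] q6 -0.97 F [-0.  -0.1 -0. ] gap 5.49
shift [4.100e-01 1.356e+01 1.000e-02] turn [ 0.001  0.001 -0.003]
```

```bash
python3 -m handwheel '[0.15,4,0.0,0,0,0,5.5, 0.15,8,0,0,0,0,5.5, 0.15,11.5,0,0,0,0,5.5, 0.15,13.3,0,0,0,0,5.5, 0.15,13.8,0,0,0,0,5.5, 0.15,13.8,0,0,0,0,3, 0.15,13.8,0,0,0,0,1, 0.15,13.8,0,0,0,0,1, 0.15,13.8,0,0,0,0,1, 0.15,13.8,0,0,0,0,1]' 80;python3 -m handwheel '[0,0,0,0,0,0,1, 0,0,0,0,0,0,1]'; python3 tgt.py .389 -.3728 .057 0;  python3 -c "
from h import *
s=snap('wrist','wrist12.png')"
```

```text
t: 27.18
tcp_pos: [0.39, -0.3738, 0.0627]
tool_rot: [0.5, -0.499, 0.501, -0.5]
force: [0.4, 1.0, 3.3]
finger_gap: 0.257
t: 27.35
tcp_pos: [0.3899, -0.3739, 0.0626]
tool_rot: [0.5, -0.499, 0.501, -0.5]
force: [-0.9, 2.0, 7.3]
finger_gap: 0.25
t 27.35 tcp [ 0.3899 -0.3739  0.0626] q6 -0.97 F [-0.9  2.   7.3] gap 2.14
shift [-0.11  0.56 -0.09] turn [-0.002 -0.001  0.002]
```

View pics/wrist12.png

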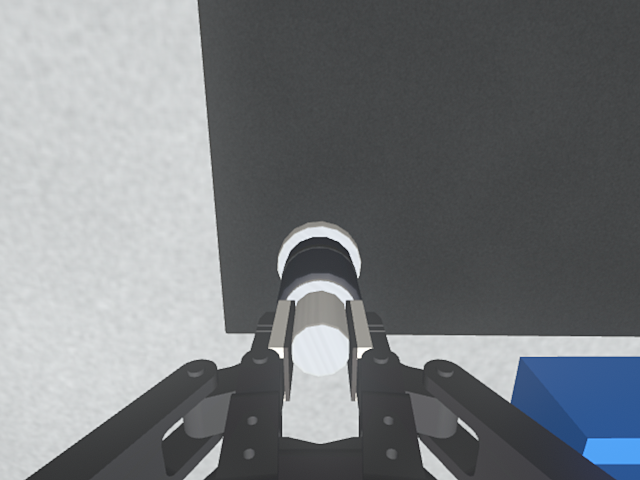

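```bash
python3 -m handwheel '[0,-2,0,0,0,0,1, 0,-6,0,0,0,0,1, 0,-10,0,0,0,0,1, 0,-14,0,0,0,0,1, -3.5,-14,2,0,0,0,1, -7,-14,4,0,0.035,0,1, -10.5,-14,6,0,0.035,0,1,-14,-14,8,0,0.035,0,1,-17.5,-14,10,0,0.035,0,1,-21,-14,12,0,0.035,0,1]' 80;python3 -m handwheel '[-4,0,1,0,0,0,1,-8,0,3,0,0,0,1,-12,0,4,0,0,0,1,-16,0,5,0,0,0,1,-19,0,5,0,0,0,1,-21,0,5,0,0,0,1,-21,2,5,0,0,0,1,-21,5,5,0,0,0,1,-21,5,5,0,0,0,1,-21,5,5,0,0,0,1]';python3 -m handwheel '[0,0,0,0,0,0,1]'; python3 tgt.py 0.5655 0.0553 0.0615 -2;python3 -c "
from h import *
s=snap('wrist','wrist13.png');print(proj(s,[.5655,.0553,.005]))"
```

```text
t: 28.23
tcp_pos: [0.5093, -0.1613, 0.2011]
tool_rot: [-0.491, 0.509, -0.509, 0.491]
force: [0.7, -1.6, -2.8]
finger_gap: 0.253
t: 29.07
tcp_pos: [0.5646, 0.0452, 0.1497]
tool_rot: [-0.492, 0.51, -0.507, 0.49]
force: [0.2, -0.3, -2.4]
finger_gap: 0.251
t: 29.15
tcp_pos: [0.567, 0.0446, 0.1518]
tool_rot: [0.491, -0.509, 0.509, -0.491]
force: [-0.1, 0.2, -0.9]
finger_gap: 0.25
t 29.15 tcp [0.567  0.0446 0.1518] q6 -0.08 F [-0.1  0.2 -0.9] gap 2.13
shift [-1.06  9.03 -0.19] turn [-0.001 -0.001  0.   ]
[[317.33440404 207.65806463]]
```

View pics/wrist13.png

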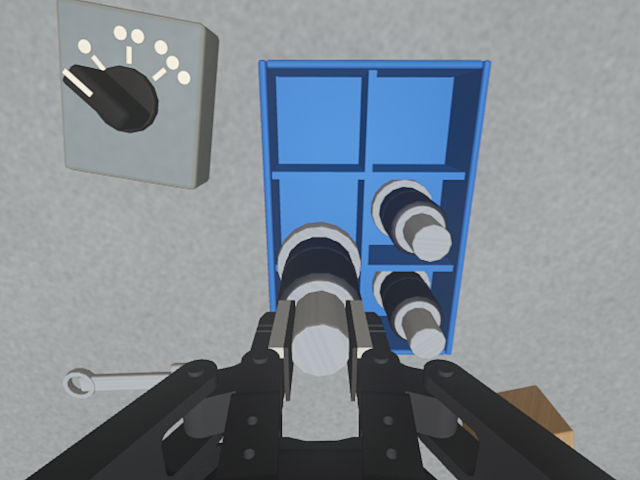

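```bash
python3 -m handwheel '[-1.05,0,-0.2,0,0,0,1, -1.05,3,-0.2,0,0,0,1, -1.05,6,-0.2,0,0,0,1, -1.05,8,-0.2,0,0,0,1, -1.05,8.6,-0.2,0,0,0,1, -1.05,8.85,-0.2,0,0,0,1,-1.05,8.85,-0.2,0,0,0,1,-1.05,8.85,-0.2,0,0,0,1]' 80;python3 -m handwheel '[0,0.2,0,0,0,0,1, 0,0.3,0,0,0,0,1, 0,0.3,0,0,0,0,1]';python3 tgt.py 0.5655 0.0553 0.0615 -2
```

```text
t: 29.87
tcp_pos: [0.5665, 0.0555, 0.0643]
tool_rot: [0.49, -0.508, 0.51, -0.492]
force: [-1.1, 0.0, -2.9]
finger_gap: 0.249
t: 30.12
tcp_pos: [0.5663, 0.0555, 0.0616]
tool_rot: [0.49, -0.508, 0.51, -0.492]
force: [-0.4, 0.6, 3.8]
finger_gap: 0.253
t 30.12 tcp [0.5663 0.0555 0.0616] q6 -0.06 F [-0.4  0.6  3.8] gap 2.16
shift [ 0.03  0.01 -0.08] turn [-0.004 -0.     0.   ]
```

```bash
python3 -m handwheel '[0,0.1,0,0,0,0,1, 0,0.05,0,0,0,0,3, 0,0.05,0,0,0,0,4.5, 0,0.05,0,0,0,0,4.5, 0,0.05,0,0,0,0,4.5, 0,-3,0,0,0,0,4.5, 0,-7,0,0,0,0,5, 0,-11,0,0,0,0,5.5, 0,-14,0,0,0,0,5.5, 0,-14,0,0,0,0,5.5]';python3 -m handwheel '[0,0,0,0,0,0,5.5]';python3 cpl.py i
```

```text
t: 30.95
tcp_pos: [0.5696, 0.0552, 0.2064]
tool_rot: [0.488, -0.505, 0.512, -0.494]
force: [1.2, 0.5, 0.8]
finger_gap: 0.644
t: 31.03
tcp_pos: [0.5664, 0.0554, 0.2018]
tool_rot: [0.49, -0.507, 0.51, -0.492]
force: [-1.0, -0.4, 0.1]
finger_gap: 0.647
scene [287. 265.] 48 [ 0.5645 -0.0114  0.1005] z 0.1031
scene [258. 274.] 54 [ 0.6376 -0.0151  0.1008] z 0.1036
scene [298. 283.] 59 [0.5674 0.0559 0.1006] z 0.1041
scene [270. 293.] 62 [0.6356 0.0541 0.1002] z 0.1036
side [354. 225.] 41 [0.6312 0.0496 0.0997] z 0.1027
side [337. 235.] 37 [0.5637 0.0513 0.099 ] z 0.1025
side [373. 237.] 45 [ 0.6336 -0.0196  0.0996] z 0.1031
side [354. 247.] 45 [ 0.5604 -0.0155  0.0987] z 0.1014
wrist [415. 235.] 819 [0.6333 0.0546 0.1   ] z 0.1024
wrist [322. 237.] 806 [0.5655 0.0558 0.0999] z 0.1021
wrist [321. 317.] 673 [ 0.5622 -0.0107  0.0999] z 0.1018
wrist [417. 313.] 265 [ 0.6383 -0.0095  0.0997] z 0.1021
```

View pics/wrist_i.png

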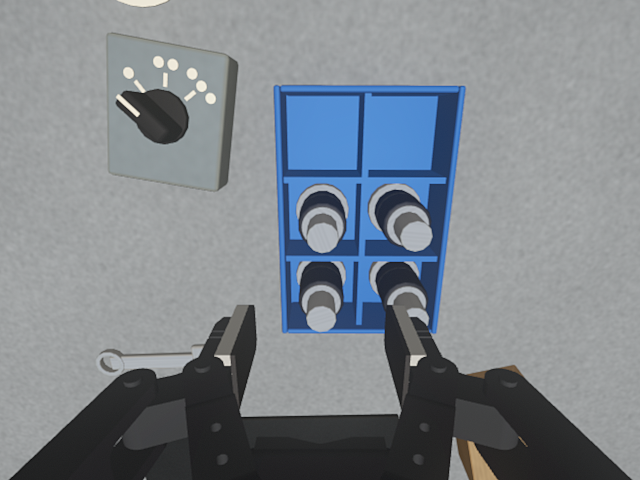

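View pics/scene_i.png

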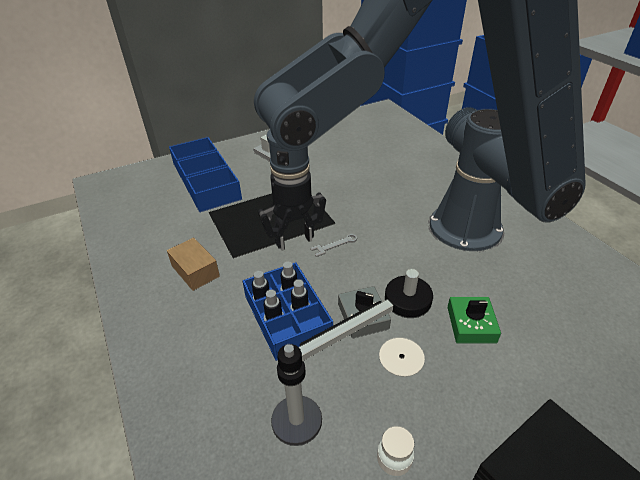

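All four couplers stand in cells, with tops at (258,274), (287,265), (298,283) and (270,293) in the scene view. None are left on the mat. Back to the camera stem, rising first.

```bash
python3 -m handwheel '[0,-4,0,0,0.1,0,5.5, 0,-8,0,0,0.2,0,5.5, 0,-12,0,0,0.3,0,5.5, -2,-14,-1,0,0.4,0,5.5, -6,-14,-3,0,0.52,0,5.5, -10,-14,-5,0,0.64,0,5.5, -13,-14,-7,0,0.76,0,5.5, -16,-14,-9,0,0.88,0,5.5, -18,-14,-11,0,1.0,0,5.5, -20,-14,-12.5,0,1.12,0,5.5]';python3 -m handwheel '[0,0,0,0,0,0,5.5,0,0,0,0,0,0,5.5]';python3 tgt.py .4365 .282 .34 -84.6
```

```text
t: 32.02
tcp_pos: [0.444, 0.2614, 0.3375]
tool_rot: [-0.149, 0.692, -0.692, 0.145]
force: [0.3, 0.5, -0.1]
finger_gap: 0.646
t: 32.18
tcp_pos: [0.4458, 0.2605, 0.338]
tool_rot: [0.151, -0.691, 0.691, -0.148]
force: [-0.3, -0.6, 0.7]
finger_gap: 0.645
t 32.18 tcp [0.4458 0.2605 0.338 ] q6 1.46 F [-0.3 -0.6  0.7] gap 5.51
shift [-0.05 -0.2  -2.34] turn [-0.001  0.332  0.004]
```

```bash
python3 -m handwheel '[0,0,-2.3,0,0.12,0,5.5, 0,0,-2.3,0,0.24,0,5.5, 0,0,-2.3,0,0.332,0,5.5,0,0,-2.3,0,0.332,0,5.5,0,0,-2.3,0,0.332,0,5.5,0,0,-2.3,0,0.332,0,5.5]';python3 - <<'E'
from h import *
s=snap('wrist','wrist14.png'); P=cloud(s)
m=(P[...,2]>.265)&(P[...,2]<.275)&(s['depth']>0)&(abs(P[...,0]-.436)<.04)&(abs(P[...,1]-.28)<.04)
print(m.sum(),P[m].mean(0))
E
python3 tgt.py .4365 .282 .2148 -84.6
```

```text
t: 32.68
tcp_pos: [0.4383, 0.28, 0.339]
tool_rot: [0.033, -0.706, 0.707, -0.032]
force: [-0.2, 0.4, -0.8]
finger_gap: 0.642
991 [0.43636332 0.28201635 0.26983618]
t 32.73 tcp [0.4382 0.2801 0.3392] q6 1.83 F [-0.7 -0.5 -0.8] gap 5.51
shift [ 0.14 12.44 -0.21] turn [-0.    -0.003  0.001]
```

```bash
python3 -m handwheel '[0.1,3,-0.2,0,0,0,5.5, 0.1,7,-0.2,0,0,0,5.5, 0.1,10.5,-0.2,0,0,0,5.5, 0.1,12.4,-0.2,0,0,0,5.5, 0.1,12.4,-0.2,0,0,0,5.5, 0.1,12.4,-0.2,0,0,0,3, 0.1,12.4,-0.2,0,0,0,1, 0.1,12.4,-0.2,0,0,0,1, 0.1,12.4,-0.2,0,0,0,1, 0.1,12.4,-0.2,0,0,0,1]' 40;python3 -m handwheel '[0,0,0,0,0,0,1,0,0,0,0,0,0,1]'
python3 - <<'E'
from h import *
st=manip.sense();Rt=R.from_quat(st['tool_rot']).inv();p0=st['tcp_pos'];e=p0[:2]-[.6954,.3064];print(np.hypot(*e),np.degrees(np.arctan2(e[1],e[0])))
a0=np.arctan2(e[1],e[0]);rr=np.hypot(*e)
for d in range(4,68,4):
    a=a0+np.radians(d); t=np.array([.6954+rr*np.cos(a),.3064+rr*np.sin(a),p0[2]]); print(d,np.degrees(a).round(1),(Rt.apply(t-p0)*100).round(2),np.radians(-d).round(3))
E
```

```text
t: 33.57
tcp_pos: [0.4382, 0.2829, 0.2176]
tool_rot: [-0.03, 0.707, -0.706, 0.034]
force: [1.6, -1.5, 4.5]
finger_gap: 0.271
t: 33.73
tcp_pos: [0.4381, 0.283, 0.2176]
tool_rot: [-0.03, 0.707, -0.706, 0.034]
force: [0.4, -1.1, 6.4]
finger_gap: 0.27
0.2583506257064591 -174.79224935960897
4 -170.8 [-0.06 -0.    1.8 ] -0.07
8 -166.8 [-0.25 -0.    3.6 ] -0.14
12 -162.8 [-0.57 -0.    5.37] -0.209
16 -158.8 [-1.    0.    7.12] -0.279
20 -154.8 [-1.56  0.    8.84] -0.349
24 -150.8 [-2.24  0.   10.51] -0.419
28 -146.8 [-3.030e+00  1.000e-02  1.213e+01] -0.489
32 -142.8 [-3.930e+00  1.000e-02  1.369e+01] -0.559
36 -138.8 [-4.940e+00  1.000e-02  1.518e+01] -0.628
40 -134.8 [-6.05  0.02 16.6 ] -0.698
44 -130.8 [-7.26  0.02 17.94] -0.768
48 -126.8 [-8.55  0.03 19.2 ] -0.838
52 -122.8 [-9.94  0.04 20.35] -0.908
56 -118.8 [-11.4    0.04  21.41] -0.977
60 -114.8 [-12.93   0.05  22.37] -1.047
64 -110.8 [-14.52   0.05  23.22] -1.117
```

Held (gap 2.3). Swing it back in two calls.

```bash
python3 -m handwheel '[-0.06,0,1.8,0,-0.07,0,1, -0.25,0,3.6,0,-0.14,0,1, -0.57,0,5.37,0,-0.209,0,1, -1,0,7.12,0,-0.279,0,1, -1.56,0,8.84,0,-0.349,0,1, -2.24,0,10.51,0,-0.419,0,1, -3.03,0,12.13,0,-0.489,0,1, -3.93,0,13.69,0,-0.559,0,1, -4.4,0,14.45,0,-0.59,0,1, -4.4,0,14.45,0,-0.59,0,1]'
python3 - <<'E'
from h import *
st=manip.sense();Rt=R.from_quat(st['tool_rot']).inv();p0=st['tcp_pos'];e=p0[:2]-[.6954,.3064];print(np.hypot(*e),np.degrees(np.arctan2(e[1],e[0])),st['force'])
a0=np.arctan2(e[1],e[0]);rr=np.hypot(*e)
for d in (4,8,12,16,20,24,27,28,29,30,31):
    a=a0+np.radians(d); t=np.array([.6954+rr*np.cos(a),.3064+rr*np.sin(a),p0[2]]); print(d,np.degrees(a).round(1),(Rt.apply(t-p0)*100).round(2),np.radians(-d).round(3))
E
```

```text
t: 34.57
tcp_pos: [0.4961, 0.1419, 0.2176]
tool_rot: [0.234, -0.666, 0.667, -0.238]
force: [0.7, -1.3, 6.4]
finger_gap: 0.27
0.2584555062133874 -140.457529799383 [ 0.65472777 -1.25229005  6.44913354]
4 -136.5 [-0.08  0.01  1.8 ] -0.07
8 -132.5 [-0.28  0.01  3.59] -0.14
12 -128.5 [-0.61  0.02  5.37] -0.209
16 -124.5 [-1.07  0.03  7.11] -0.279
20 -120.5 [-1.64  0.03  8.82] -0.349
24 -116.5 [-2.33  0.04 10.49] -0.419
27 -113.5 [-2.93  0.05 11.71] -0.471
28 -112.5 [-3.14  0.05 12.11] -0.489
29 -111.5 [-3.36  0.05 12.5 ] -0.506
30 -110.5 [-3.58  0.05 12.89] -0.524
31 -109.5 [-3.81  0.06 13.28] -0.541
```

```bash
python3 -m handwheel '[-0.08,0,1.8,0,-0.07,0,1, -0.28,0,3.59,0,-0.14,0,1, -0.61,0,5.37,0,-0.209,0,1, -1.07,0,7.11,0,-0.279,0,1, -1.64,0,8.82,0,-0.349,0,1, -2.33,0,10.49,0,-0.419,0,1, -2.93,0,11.71,0,-0.471,0,1, -3.58,0,12.89,0,-0.52,0,1, -3.58,0,12.89,0,-0.52,0,1, -3.58,0,12.89,0,-0.52,0,1]'
python3 - <<'E'
from h import *
st=manip.sense();p0=st['tcp_pos'];e=p0[:2]-[.6954,.3064];print(p0,np.hypot(*e),np.degrees(np.arctan2(e[1],e[0])),st['force'])
E
```

```text
t: 35.4
tcp_pos: [0.6046, 0.0646, 0.2176]
tool_rot: [0.398, -0.582, 0.584, -0.401]
force: [1.7, -0.6, 5.3]
finger_gap: 0.269
[0.60456125 0.0645711  0.21764288] 0.25832711381511964 -110.58780187777103 [ 1.65143408 -0.5560605   5.30306509]
```

Release, rise and check.

```bash
python3 -m handwheel '[0,0,0,0,0,0,3, 0,0,0,0,0,0,5, 0,0,0,0,0,0,5.5, 0,0,0,0,0,0,5.5, 0,-3,0,0,0,0,5.5, 0,-7,0,0,0,0,5.5, 0,-10,0,0,0,0,5.5, 0,-12,0,0,0,0,5.5, 0,-12,0,0,0,0,5.5]';python3 -m handwheel '[0,0,0,0,0,0,5.5]';python3 - <<'E'
from h import *
s=snap('wrist','wrist15.png'); P=cloud(s)
m=(P[...,2]>.265)&(P[...,2]<.275)&(s['depth']>0)&(abs(P[...,0]-.605)<.04)&(abs(P[...,1]-.064)<.04)
print(m.sum(),P[m].mean(0))
E
python3 tgt.py .4406 .1427 .2 133
```

```text
t: 36.15
tcp_pos: [0.6049, 0.0651, 0.3413]
tool_rot: [0.396, -0.581, 0.586, -0.402]
force: [0.9, -0.2, 0.8]
finger_gap: 0.646
t: 36.23
tcp_pos: [0.6025, 0.0652, 0.3367]
tool_rot: [0.399, -0.583, 0.584, -0.4]
force: [-0.5, 0.0, -0.2]
finger_gap: 0.643
1003 [0.60360357 0.06295398 0.26984936]
t 36.28 tcp [0.6015 0.0652 0.3349] q6 0.29 F [-0.2  0.5  0.1] gap 5.49
shift [ -1.4   13.52 -17.79] turn [ 1.000e-03 -2.692e+00 -2.000e-03]
```

View pics/wrist15.png

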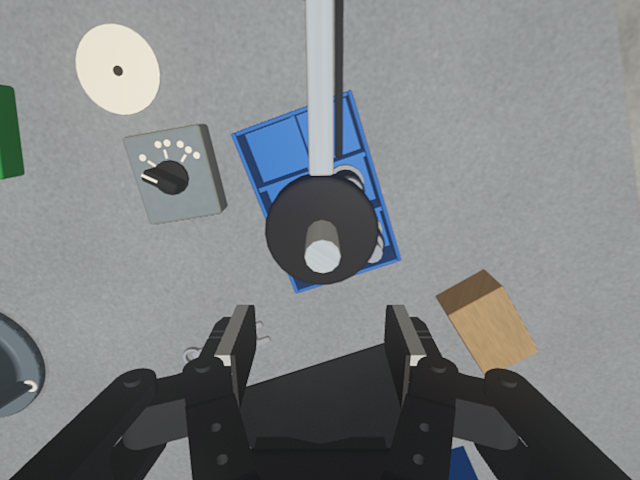

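The stem is at (0.604, 0.063), about 10 mm from the crate's centre at (0.600, 0.054). Next is the knob, with the jaws across its bar.

```bash
python3 -m handwheel '[-0.3,0,-4,0,-0.12,0,5, -0.6,0,-8,0,-0.24,0,5, -1,0,-12,0,-0.36,0,5, -1.4,0,-16,0,-0.48,0,5, -1.4,0,-17.8,0,-0.6,0,5, -1.4,2,-17.8,0,-0.72,0,5, -1.4,5,-17.8,0,-0.84,0,5, -1.4,8,-17.8,0,-0.96,0,5, -1.4,11,-17.8,0,-1.09,0,5, -1.4,13,-17.8,0,-1.09,0,5]';python3 -m handwheel '[0,0,0,0,0,0,5,0,0,0,0,0,0,5]';python3 - <<'E'
from h import *
s=snap('wrist','wrist16.png'); P=cloud(s); X,Y,Z=P[...,0],P[...,1],P[...,2];f=s['frame'].astype(int)
k=(s['depth']>0)&(Z>.0765)&(Z<.086)&(abs(X-.44)<.04)&(abs(Y-.14)<.04); q=P[k][:,:2]; print('knobtop',k.sum(),cv2.minAreaRect((q*1000).astype(np.float32)))
w=k&(f.min(-1)>150); print('white',w.sum(),P[w].mean(0).round(4))
E
python3 tgt.py .4406 .1427 .043 42
```

```text
t: 37.12
tcp_pos: [0.4379, 0.1424, 0.2016]
tool_rot: [0.646, -0.293, 0.288, -0.643]
force: [0.7, -0.9, -0.3]
finger_gap: 0.585
t: 37.28
tcp_pos: [0.4394, 0.1424, 0.2038]
tool_rot: [0.645, -0.294, 0.29, -0.643]
force: [-0.1, -0.1, 0.2]
finger_gap: 0.584
knobtop 839 ((440.8909606933594, 142.49114990234375), (13.97059440612793, 40.176334381103516), 43.059425354003906)
white 101 [0.4345 0.1507 0.0816]
t 37.33 tcp [0.4409 0.1425 0.2051] q6 -0.65 F [0.6 0.3 0.3] gap 5.01
shift [-1.000e-02  1.621e+01  1.000e-02] turn [ 0.002 -0.014 -0.001]
```

View pics/wrist16.png

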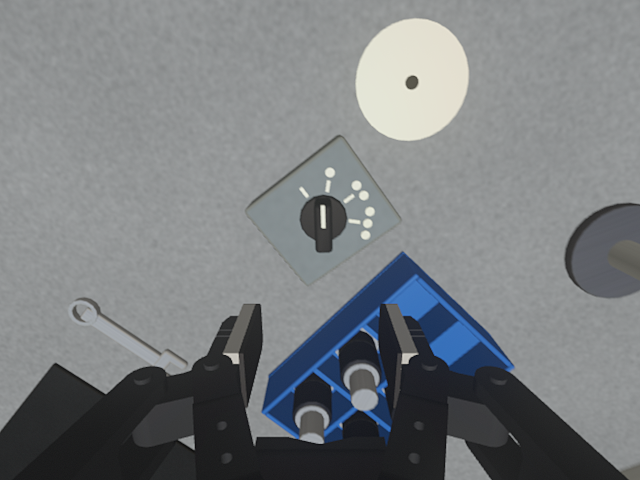

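```bash
python3 -m handwheel '[0,4,0,0,-0.02,0,5, 0,8,0,0,-0.02,0,5, 0,12,0,0,-0.02,0,5, 0,15,0,0,-0.02,0,5, 0,16,0,0,-0.02,0,5, 0,16,0,0,-0.02,0,3, 0,16,0,0,-0.02,0,1, 0,16,0,0,-0.02,0,0.5, 0,16,0,0,-0.02,0,0.5, 0,16,0,0,-0.02,0,0.5]' 50;python3 -m handwheel '[0,0,0,0,0,0,0.5,0,0,0,0,0,0,0.5]';python3 tgt.py .4406 .1427 .043 42; python3 -c "
from h import *
s=snap('wrist','wrist17.png')"
```

```text
t: 38.17
tcp_pos: [0.442, 0.142, 0.0473]
tool_rot: [-0.647, 0.284, -0.286, 0.647]
force: [-1.3, -4.8, 1.5]
finger_gap: 0.145
t: 38.33
tcp_pos: [0.442, 0.142, 0.0473]
tool_rot: [-0.647, 0.284, -0.286, 0.647]
force: [-1.5, -4.9, 1.7]
finger_gap: 0.152
t 38.33 tcp [0.442  0.142  0.0473] q6 -0.67 F [-1.5 -4.9  1.7] gap 1.3
shift [-0.15  0.43 -0.06] turn [-0.001  0.007  0.002]
```

View pics/wrist17.png

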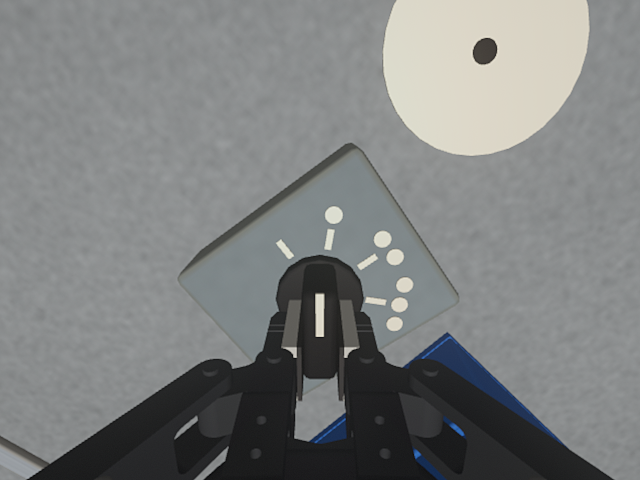

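Gripped (gap 1.3). Turning clockwise by 0.96 rad.

```bash
python3 -m handwheel '[0,0,0,0,0.1,0,0.5, 0,0,0,0,0.2,0,0.5, 0,0,0,0,0.32,0,0.5, 0,0,0,0,0.44,0,0.5, 0,0,0,0,0.56,0,0.5, 0,0,0,0,0.68,0,0.5, 0,0,0,0,0.8,0,0.5, 0,0,0,0,0.9,0,0.5, 0,0,0,0,0.96,0,0.5, 0,0,0,0,0.96,0,0.5]';python3 -m handwheel '[0,0,0,0,0,0,0.5,0,0,0,0,0,0,0.5]'; python3 -c "
from h import *
s=snap('wrist','wrist18.png')"
```

```text
t: 39.22
tcp_pos: [0.4406, 0.1415, 0.0473]
tool_rot: [0.442, -0.552, 0.553, -0.441]
force: [-3.5, -7.6, 4.0]
finger_gap: 0.15
t: 39.38
tcp_pos: [0.4406, 0.1415, 0.0473]
tool_rot: [0.443, -0.551, 0.552, -0.442]
force: [-2.9, -7.1, 3.1]
finger_gap: 0.15
```

View pics/wrist18.png

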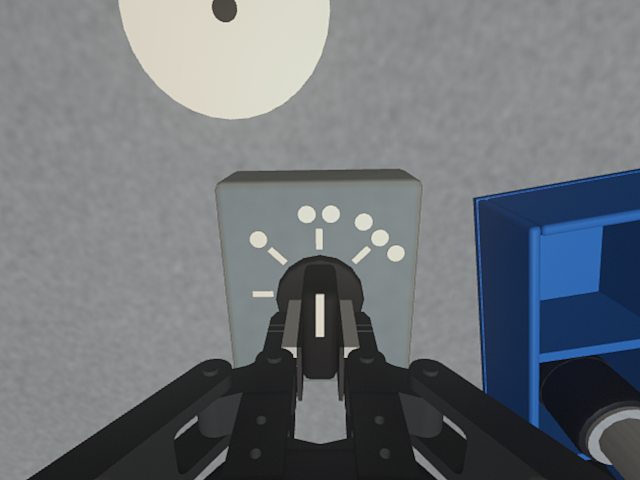

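The pointer at (320,315) lines up with the two-dot mark at (319,238). Release and rise.

```bash
python3 -m handwheel '[0,0,0,0,0,0,2, 0,0,0,0,0,0,4, 0,0,0,0,0,0,5, 0,0,0,0,0,0,5, 0,-3,0,0,0,0,5, 0,-7,0,0,0,0,5, 0,-11,0,0,0,0,5, 0,-14,0,0,0,0,5, 0,-14,0,0,0,0,5, 0,-14,0,0,0,0,5]';python3 -m handwheel '[0,0,0,0,0,0,5,0,0,0,0,0,0,5]';python3 cpl.py j
python3 - <<'E'
from h import *
s=load('wrist_j.png'); P=cloud(s); X,Y,Z=P[...,0],P[...,1],P[...,2];f=s['frame'].astype(int)
k=(s['depth']>0)&(Z>.0765)&(Z<.086)&(abs(X-.44)<.04)&(abs(Y-.14)<.04); q=P[k][:,:2]; print('knobtop',k.sum(),cv2.minAreaRect((q*1000).astype(np.float32)))
for n in ['scene','side']:
    s=load(n+'_j.png'); P=cloud(s); m=(s['depth']>0)&(abs(P[...,2]-.27)<.004)&(abs(P[...,0]-.6)<.05)&(abs(P[...,1]-.06)<.05); print(n,'stem',m.sum(),P[m].mean(0))
E
```

```text
t: 40.27
tcp_pos: [0.4429, 0.1429, 0.1876]
tool_rot: [0.44, -0.551, 0.553, -0.444]
force: [0.2, 0.1, -0.0]
finger_gap: 0.585
t: 40.43
tcp_pos: [0.4402, 0.1426, 0.1844]
tool_rot: [-0.443, 0.553, -0.551, 0.441]
force: [-0.4, 0.0, -0.7]
finger_gap: 0.589
scene [258. 274.] 55 [ 0.6377 -0.0148  0.1008] z 0.1045
scene [298. 283.] 59 [0.5674 0.0557 0.1004] z 0.1039
scene [270. 293.] 63 [0.6356 0.0543 0.1006] z 0.1041
side [355. 225.] 41 [0.6308 0.0503 0.0996] z 0.1028
side [337. 236.] 41 [0.5631 0.0514 0.0991] z 0.102
side [373. 237.] 45 [ 0.6344 -0.0198  0.0988] z 0.1023
side [353. 248.] 46 [ 0.5606 -0.0153  0.099 ] z 0.1021
wrist [606. 301.] 710 [0.6334 0.0547 0.1   ] z 0.1018
wrist [511. 317.] 680 [0.5653 0.0559 0.1001] z 0.1021
wrist [598. 377.] 219 [ 0.6295 -0.0127  0.0999] z 0.1019
knobtop 926 ((440.56805419921875, 143.5786895751953), (38.74483108520508, 13.974080085754395), 76.44931030273438)
scene stem 89 [0.60558328 0.06426769 0.26990114]
side stem 40 [0.60154616 0.05784778 0.26914052]
```

View pics/scene_j.png

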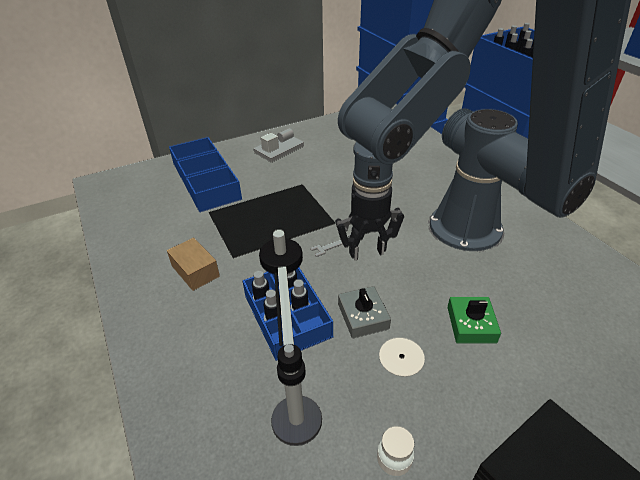

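View pics/wrist_j.png

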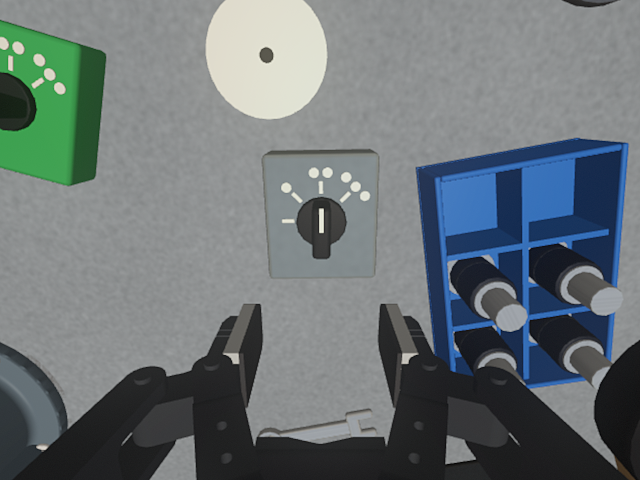

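The pointer at (321,220) faces the two-dot mark, and the bar is at 76.4° against a target of about 78°. All four couplers are standing, the camera is over the crate, and the gripper is clear. I'm handing in the job.

```bash
python3 -c "
from h import *
print(manip.sign_off())"
```

```text
the job is handed in; nothing more can be done
None
```

The job is done and handed in at about 40 s of the 210 s; sign-off gives no verdict. I swung the camera over the white disc, stood all four couplers in separate crate cells, swung the camera back over the crate, then turned the selector to the two-dot mark.

**Final checks, from the cameras:**
- **Parked camera:** it rested about 12 mm from the disc's centre (limit 40 mm).
- **Couplers:** all four stand with their tops at about z 0.100, as expected on the crate floor. They were set down under light contact, released, and had not moved at the last look.
- **Camera over crate:** about 10 mm from the crate's centre (limit 35 mm).
- **Selector:** the bar is at 76.4° against about 78° for the two-dot mark, an error of roughly 0.03 rad (limit 0.2).
- **Clearance:** the gripper is open and touching nothing. The wrench, jar and carton look undisturbed in the pictures; I didn't measure their positions.

**What disagreed or went wrong:**
- **Fingertip position:** the fingertips sit behind the reported TCP rather than 17 mm ahead of it. The cameras put them about 21 mm behind, and contact with a coupler's shoulder about 14 mm. My first grip on the camera stem closed on air above it, with nothing touched, and I corrected the heights after that.
- **First coupler grip:** the tips rested on the coupler's rubber shoulder with about 8 N, so I took the other three about 5 mm higher.
- **Measurement spread:** the scene and side cameras differ by 3–5 mm, so I relied on the wrist camera, which falls between them. The reported TCP position also varied by 2–4 mm between readings.

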